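# Strip the dosing head and set its parts in the wash holders

### The job

The cream filler's dosing head stands unclamped on its strip-down stand, ready for washing: take it apart from the top and set each part gently, the same way up as it came off, in its own holder: the stroke collar in the small round dish, the end cover in the wide round dish, the piston upright in the hole of the square block, and the cylinder over the post. Every part must sit flat on the floor of its holder, released and at rest; do not drop the parts, and leave the two amber bottles where they stand.

Things in the scene. Friction and masses are not known exactly. Their poses are not given: they have to be found in the camera images.
- collar: Stroke collar, top of the stack: plain aluminium ring with a ribbed outside, outer diameter 34 mm, bore 18 mm, 30 mm high. Origin at the centre of its underside, z up along its axis. It sits loosely round the piston rod, flat on the end cover; the rod's tip shows 3 mm above it. About 60 g. At the start it is part of the stack on the strip-down stand, a fixed dark steel plate 120 x 120 x 10 mm with a 36 mm boss, 6 mm high, in its middle.
- cover: End cover: white plastic disc 60 mm in diameter and 20 mm thick, with an 18 mm bore through its middle, four dark screw heads in its top. Origin at the centre of its underside, z up along its axis. It lies loosely on the cylinder's top edge under the collar, with the piston rod standing up through its bore to 33 mm above its top. About 90 g.
- piston: Piston with its rod: white plastic piston 38 mm in diameter (39 mm over the dark seal rings) and 24 mm high, carrying an upright steel rod 14 mm in diameter; 111 mm high overall. Origin at the centre of the piston's underside, z up along the rod. It stands free inside the cylinder on the stand's boss, 6 mm above the cylinder's foot; with the cover off its rod stands 53 mm above the cylinder's top edge. It must rise 60 mm to be clear of the cylinder. About 170 g.
- cylinder: Product cylinder: stainless steel tube open at both ends, outer diameter 50 mm, bore 42 mm, 64 mm high, with a foot flange 68 mm in diameter and 8 mm thick and a short side port pointing along its +x (axis 20 mm above the foot, 20 mm in diameter at its end, reaching 53 mm from the tube's axis). Origin at the centre of its underside, z up along the bore. It stands on the stand's plate round the boss, so its underside is 10 mm above the bench. About 420 g.
- small_dish: Holder for the collar, fixed to the bench: the smaller of two low round white dishes, 72 mm outside, flat floor 62 mm in diameter at 4 mm height, lip 7 mm high. Origin at the centre of its underside, z up.
- wide_dish: Holder for the end cover, fixed to the bench: the larger low round white dish, 104 mm outside, flat floor 94 mm in diameter at 4 mm height, lip 7 mm high. Origin at the centre of its underside, z up.
- bore_block: Holder for the piston, fixed to the bench: square white block 84 x 84 x 26 mm with a round hole 58 mm in diameter and 20 mm deep in its top (hole floor at 6 mm height). Origin at the centre of its underside, z up.
- post_foot: Holder for the cylinder, fixed to the bench: round white foot 92 mm in diameter and 8 mm high with an upright steel post 20 mm in diameter in its middle, tip at 50 mm height, slightly tapered over its last 6 mm. Origin at the centre of its underside, z up.
- open_bottle: Bystander: empty amber glass bottle without a cap, 62 mm in diameter, 146 mm high, standing free. Origin at the centre of its underside. To be left alone.
- pump_bottle: Bystander: amber glass bottle with a black pump head, 62 mm in diameter, 174 mm high, standing free; the spout reaches 39 mm from the bottle's axis along its -x. Origin at the centre of its underside. To be left alone.
Not all that is in view belongs to the job. Leave any green, pink or purple look-alike of the cylinder alone.

How it is judged:
By the outcome, as a careful person would: the job done as asked, in the order asked, and still so for the second after the job is handed in, with the robot touching nothing.
It also fails if it takes over 106 s, if anything falls off the work surface, if the arm or the gripper's body presses on something with over 40 N, if the wrist force passes 120 N, or if a joint passes its speed limit or range.

### The arm

A 6-joint arm with a two-finger parallel gripper is mounted at the origin on the work surface. World frame = base frame: x ahead of the robot, y to its left, z up, the work surface at z = 0. Lengths are in m, angles in rad, forces in N, time in s.
With the tool pointing down it reaches from about 0.375 to 0.9 m from the base axis. Payload 3.1 kg.
Tool frame: the origin (TCP) lies at the very end of the fingers, on their centre line; the grasp point (between the pads) lies 19 mm behind it (hold_point_z is the distance from the TCP to the grasp point, in m); x points along the fingers, y is the direction in which the jaws open and shut, and the axes are right-handed (so a half turn about x gives the same grasp; the last joint's range is limited). The gripper opens to 87 mm and grips with 3 to 60 N. Pads are 19 mm wide; open, the fingers measure 117 mm over their backs; the gripper's body (75 mm by 190 mm) begins 51 mm behind the grasp point.
Start: joints at [-1.321, 0.527, 1.433, -0, 1.181, -0.178], TCP at [0.259, -0.569, 0.223] pointing down, gripper open.
Joint ranges: [-3.08, 3.08], [-0.75, 2.2], [0.22, 2.44], [-1.43, 4.57], [0, 2.65], [-2.85, 2.85]. Speed limits (rad/s): [2.79, 2.79, 3.14, 3.14, 3.14, 3.14].

### API

Orientations are given as a unit quaternion [x, y, z, w].
In Python, from rig import * gives the robot as it stands.
- The arm moves only by the tool send_rows, never from a script. Its argument "steps" is a list that holds one entry, the list of rows, each a list of 6 numbers: the shift along the tool's x, y, z in cm, then the turn, a rotation vector about the tool's x, y, z in units of 6 degrees (1.0 is 6 degrees). In form: [[[x, y, z, wx, wy, wz], ...]]. A call has 1 to 8 rows; each row shifts and turns the pose as measured when the row begins, along the tool's axes as they then stand; what a row does not reach is not made up. A row lasts 1/12 s, in which the tool goes at most 41.7 mm and 7.16 degrees, less where a joint would pass 70% of its speed; a pose out of reach is approached as far as the arm can. A call is refused whole if a number of a shift passes 4.17 or a number of a turn 1, either way. A call with a gripper value outside its range is refused whole. "gripper" is the closure, from 0 (fully open) to 1 (shut), set as the call begins (left out, the last holds). The fingers move at their own pace and stop on an object; "force" is the grip in N (left out, the last holds). Time passes only in rows, so rows that do not move let the fingers close. It gives the time, the measured TCP pose, the force and the opening at its end, in the units of the state.
- get_obs(): the state, without advancing time (a new reading comes with each control period).
- camera(name): name is "side" or "top"; returns (picture, depth): 400x640x3 uint8, red, green, blue; 400x640 float32, m along the optical axis (not along the pixel's ray), 0 where there is no reading.
- camera_params(name): a dict with "intrinsics" (3x3 intrinsics, pixels), "position" and "attitude" of the camera in the world. Camera axes: x right, y down, z forward; pixel columns grow to the right and rows downward; lengths in m; the calibration is good to about 2 mm. A picture is of the moment at which its call begins. camera_params takes no time and is no camera call.
- hand_in(): hands the job in, once; it reports no verdict.
The state is a dict: "time": time; "q": joint angles; "joint_velocities": joint speeds; "joint_torque": joint torques, N m; "position": TCP position; "tool_rot": TCP orientation; "ft_force": force on the tool from outside, world axes, zero at the start; "moment": the same for the moment, N m; "grip_width": finger opening in m.
Only numpy, scipy, OpenCV 4.12 (cv2) and the standard library are available. Lean on these libraries where they do the work, as an engineer would, in place of code of your own. Each camera call takes 0.05 s, during which the arm holds its last target.

## Working session

There is one attempt and no reset: what is moved stays moved. The work goes in short steps, Python scripts to look and compute and a tool call to move; the robot and the scene stay as the last step left them, time stands still between calls to the robot, and variables do not carry over. Pictures are saved under pics/ and viewed, and the job is handed in when it is done.

Besides the shell and the picture viewer there is one more tool, called after "Request:" as name([rows], argument=value, ...), one row to a line, values as JSON. send_rows: Moves the arm, as the interface text tells. Its arguments: {"type":"object","properties":{"steps":{"type":"array"},"gripper":{"type":"number"},"force":{"type":"number"}},"required":["steps"]}

```bash
ls; mkdir -p pics
python3 - <<'E'
from rig import *
import cv2,numpy as np
o=get_obs()
for k,v in o.items(): print(k,np.round(v,3))
for n in("side","top"):
    p,d=camera(n); cv2.imwrite(f"pics/{n}0.png",p[:,:,::-1]); np.save(f"pics/{n}0.npy",d); c=camera_params(n); print(n,{k:np.round(v,4).tolist() for k,v in c.items()})
E
```

```text
pics
time 0.0
q [-1.322  0.528  1.434  0.     1.181 -0.179]
joint_velocities [ 0.001 -0.001  0.    -0.     0.    -0.001]
joint_torque [  0.    -44.004 -17.659   0.063   0.058  -0.   ]
position [ 0.259 -0.568  0.222]
tool_rot [-0.691 -0.151  0.691 -0.149]
ft_force [ 0.398 -0.241 -0.075]
moment [-0.014  0.021 -0.018]
grip_width 0.087
side {'intrinsics': [[480.7028, 0.0, 305.2559], [0.0, 480.7028, 193.3824], [0.0, 0.0, 1.0]], 'position': [0.2459, 0.8802, 0.9573], 'attitude': [-0.1245, 0.9233, -0.3607, 0.0436]}
top {'intrinsics': [[445.4776, 0.0, 317.3124], [0.0, 445.4776, 206.2251], [0.0, 0.0, 1.0]], 'position': [0.2534, 0.0811, 1.291], 'attitude': [-0.7024, 0.7074, -0.0542, 0.0564]}
```

View pics/side0.png

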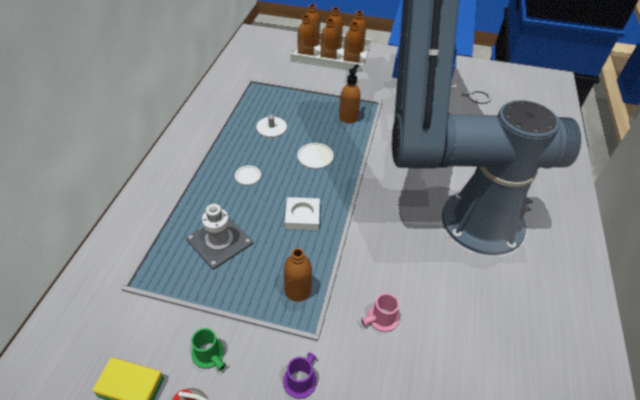

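View pics/top0.png

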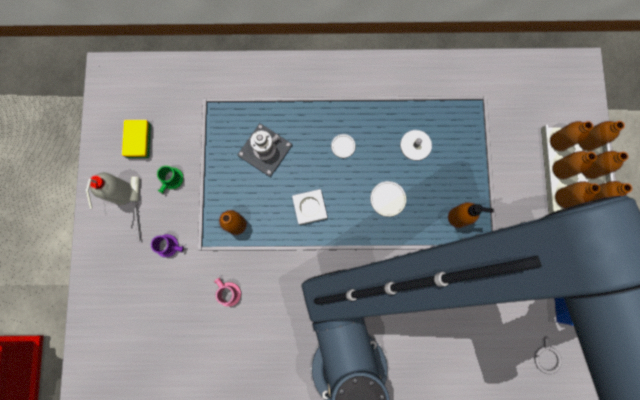

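Both views show the stack on its dark plate at side (215,228) / top (265,148). The small dish is at top (343,146), the wide dish at (388,198), the block at (310,207) and the post foot at (416,145). The bottles stand at top (232,222) and (465,215).

Things that could be mistaken for the stack or cylinder are the green (168,178), purple (167,245) and pink (227,292) look-alikes. The stainless tube on the dark plate is the one I want.

```bash
cat > h.py <<'E'
import numpy as np,cv2
from scipy.spatial.transform import Rotation as R
from rig import *
P={n:camera_params(n) for n in("side","top")}
def ray(n,u,v):
    c=P[n];K=c["intrinsics"];r=R.from_quat(c["attitude"])
    d=r.apply(np.linalg.inv(K)@np.array([u,v,1.])); return np.array(c["position"]),d
def plane(n,u,v,z):
    o,d=ray(n,u,v); return o+d*(z-o[2])/d[2]
def proj(n,p):
    c=P[n]; q=R.from_quat(c["attitude"]).inv().apply(np.array(p)-c["position"]); q=np.array(c["intrinsics"])@q; return q[:2]/q[2]
def cloud(n,d):
    c=P[n];K=np.array(c["intrinsics"]);v,u=np.mgrid[0:400,0:640]
    x=np.stack([(u-K[0,2])/K[0,0]*d,(v-K[1,2])/K[1,1]*d,d],-1)
    return (R.from_quat(c["attitude"]).apply(x.reshape(-1,3))+c["position"]).reshape(400,640,3)
E
python3 - <<'E'
from h import *
for n,box in(("side",(170,190,270,280)),("top",(225,110,305,190))):
    p=cv2.imread(f"pics/{n}0.png");x0,y0,x1,y1=box
    cv2.imwrite(f"pics/{n}_crop.png",cv2.resize(p[y0:y1,x0:x1],None,fx=6,fy=6,interpolation=cv2.INTER_CUBIC))
p=cv2.imread("pics/top0.png");m=(p.min(2)>200).astype(np.uint8);
p2=cv2.imread("pics/side0.png");m2=(p2.min(2)>190).astype(np.uint8)
for n,mm,box in(("top",m,(205,100,490,250)),("side",m2,(130,85,380,330))):
    x0,y0,x1,y1=box;k=np.zeros_like(mm);k[y0:y1,x0:x1]=mm[y0:y1,x0:x1]
    for c in cv2.findContours(k,0,2)[0]:
        if cv2.contourArea(c)>60:
            (u,v),(w,h),a=cv2.minAreaRect(c); e=cv2.fitEllipse(c)
            print(n,np.round([u,v,w,h,a],1),"ell",np.round(e[0],1),np.round(plane(n,*e[0],0.007),4),"rectctr z26",np.round(plane(n,u,v,0.026),4))
for n in("side","top"):
    X=cloud(n,np.load(f"pics/{n}0.npy"))
    for uv in ((215,209),(240,180)) if n=="side" else ((260,133),(343,146),(330,200)): print(n,uv,np.round(X[uv[1],uv[0]],4))
E
```

```text
top [309.1 206.1  28.   28.4  77.2] ell [309. 206.] [0.4572 0.1086 0.007 ] rectctr z26 [0.4537 0.1078 0.026 ]
top [387. 198.  32.  32.  90.] ell [387.5 198.2] [ 0.4786 -0.121   0.007 ] rectctr z26 [ 0.4758 -0.1167  0.026 ]
top [342.8 145.8  20.5  21.2  45. ] ell [342.9 145.8] [0.6382 0.0067 0.007 ] rectctr z26 [0.6325 0.0083 0.026 ]
top [415.5 144.5  27.   29.   90. ] ell [415.8 144.6] [ 0.6401 -0.2104  0.007 ] rectctr z26 [ 0.6346 -0.2053  0.026 ]
top [258.8 136.9  11.   17.8  77.5] ell [258.7 136.9] [0.6677 0.2585 0.007 ] rectctr z26 [0.6615 0.2556 0.026 ]
side [215.7 222.6   8.4  24.5  77.7] ell [214.9 219.7] [0.6639 0.1845 0.007 ] rectctr z26 [0.6502 0.2064 0.026 ]
side [213. 209.  10.  12.  90.] ell [212.9 209. ] [0.6828 0.1524 0.007 ] rectctr z26 [0.6737 0.1668 0.026 ]
side [302.  210.5  25.   32.   90. ] ell [302.8 210.9] [0.4558 0.0957 0.007 ] rectctr z26 [0.4538 0.1106 0.026 ]
side [247.6 174.6  17.4  24.   71.6] ell [247.4 174.7] [0.6392 0.0094 0.007 ] rectctr z26 [0.6309 0.0266 0.026 ]
side [315. 155.  22.  34.  90.] ell [314.8 155.3] [ 0.4783 -0.1179  0.007 ] rectctr z26 [ 0.4734 -0.0993  0.026 ]
side [271.  126.5  17.   28.   90. ] ell [270.8 126.3] [ 0.6413 -0.2081  0.007 ] rectctr z26 [ 0.6324 -0.1855  0.026 ]
side (215, 209) [0.6225 0.2438 0.1281]
side (240, 180) [0.6523 0.0331 0.0056]
top (260, 133) [0.6403 0.2385 0.1258]
top (343, 146) [0.6387 0.0063 0.0029]
top (330, 200) [0.4752 0.047  0.0025]
```

View pics/side_crop.png

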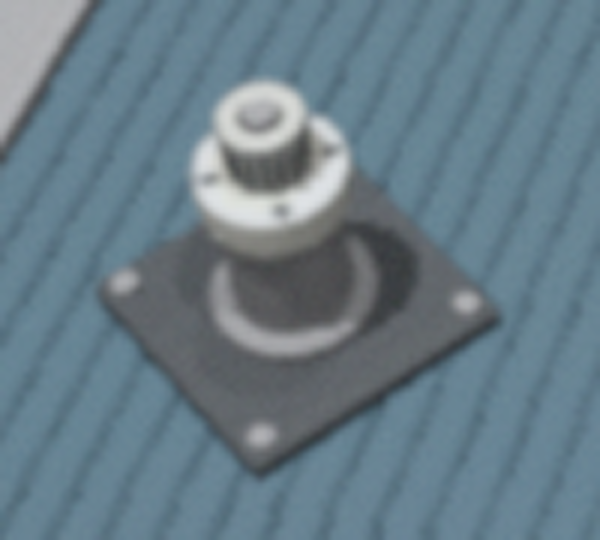

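View pics/top_crop.png

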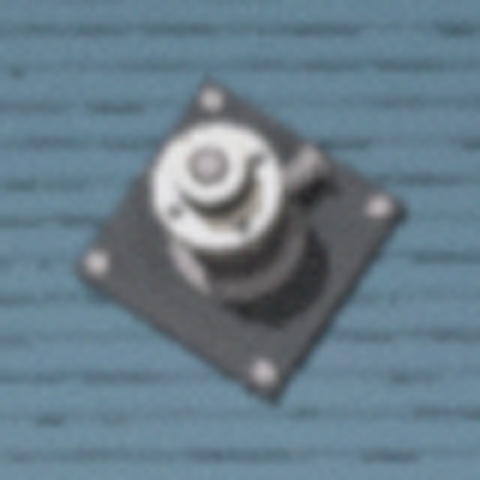

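Run:
```python
from h import *
o=get_obs(); print(np.round(R.from_quat(o["tool_rot"]).as_matrix(),3))
f=lambda n,u,v,z,b: np.round(plane(n,(u+.5)/6-.5+b[0],(v+.5)/6-.5+b[1],z),4)
T=(225,110);S=(170,190)
print("top collar",f("top",212,170,.124,T),"rodtip",f("top",207,165,.127,T),"cover",f("top",218,187,.094,T))
sc=[f("top",u,v,.011,T) for u,v in((212,98),(378,206),(263,373),(96,261))]; print("plate",sc,np.mean(sc,0))
print("side collar",f("side",261,118,.124,S),"rodtip",f("side",260,115,.127,S),"cover",f("side",271,171,.094,S))
a,b=f("side",123,281,.011,S),f("side",467,302,.011,S);print("plate side",a,b,f("side",261,434,.011,S),(a+b)/2)
print("port",f("top",308,160,.03,T), "bottles")
for n in("top","side"):
  p=cv2.imread(f"pics/{n}0.png")
  # predicted vs measured for stack: plate white-part contours
X=cloud("top",np.load("pics/top0.npy"))
for uv in((232,215),(465,208)):
  w=X[uv[1]-15:uv[1]+20,uv[0]-15:uv[0]+28].reshape(-1,3);w=w[w[:,2]>.05];print("bottle",np.round(w.mean(0),3),np.round(w.min(0),3),np.round(w.max(0),3))
w=X[125:160,245:285].reshape(-1,3);
for a,b in((.085,.1),(.115,.13)):
  k=w[(w[:,2]>a)&(w[:,2]<b)];print("stack",a,len(k),np.round(k.mean(0),4),np.round((k.max(0)+k.min(0))/2,4))
```

```text
[[-0.     0.415 -0.91 ]
 [ 0.002 -0.91  -0.415]
 [-1.    -0.002 -0.   ]]
top collar [0.627  0.2388 0.124 ] rodtip [0.6284 0.2407 0.127 ] cover [0.6284 0.24   0.094 ]
plate [array([0.7004, 0.2546, 0.011 ]), array([0.644 , 0.1715, 0.011 ]), array([0.5595, 0.2277, 0.011 ]), array([0.6169, 0.3109, 0.011 ])] [0.6302   0.241175 0.011   ]
side collar [0.6283 0.2425 0.124 ] rodtip [0.6278 0.2435 0.127 ] cover [0.6278 0.2437 0.094 ]
plate side [0.7005 0.2534 0.011 ] [0.5609 0.2257 0.011 ] [0.6168 0.3085 0.011 ] [0.6307  0.23955 0.011  ]
port [0.6618 0.2045 0.03  ] bottles
bottle [0.398 0.311 0.127] [0.253 0.081 0.052] [0.435 0.349 1.291]
bottle [ 0.414 -0.309  0.142] [ 0.253 -0.361  0.051] [0.449 0.081 1.291]
stack 0.085 206 [0.6222 0.2376 0.0929] [0.6284 0.2398 0.0923]
stack 0.115 123 [0.6271 0.2396 0.1229] [0.6276 0.2393 0.1226]
```

The stack axis is at about (0.628, 0.241); the top view, side view and depth agree to about 2 mm. The port points toward +x,−y. I'll first turn the tool so that y = world +X and z = world −Y.

Request:
send_rows([
  [[0, 0, 0, -1, 0, 0], [0, 0, 0, -1, 0, 0], [0, 0, 0, -1, 0, 0], [0, 0, 0, -1, 0, 0], [0, 0, 0, -1, 0, 0], [0, 0, 0, -1, 0, 0], [0, 0, 0, -1, 0, 0], [0, 0, 0, -1, 0, 0]],
], gripper=0)

```text
time: 0.77
position: [0.2583, -0.5646, 0.2168]
tool_rot: [0.564, 0.433, -0.56, 0.425]
ft_force: [-0.4, -0.1, 0.2]
grip_width: 0.0868
```

```bash
cat > go.py <<'E'
# python3 go.py x y z : needed shift in tool axes (cm) and turn to aligned pose (units)
import sys
from h import *
o=get_obs();p=np.array(o["position"]);r=R.from_quat(o["tool_rot"])
Rt=R.from_matrix(np.array([[0,1,0],[0,0,-1],[-1,0,0]]).astype(float))
print("t",round(o["time"],2),"pos",np.round(p,4),"w",round(o["grip_width"],4),"F",np.round(o["ft_force"],1),"q",np.round(o["q"],2))
print("turn",np.round(np.degrees((r.inv()*Rt).as_rotvec())/6,2))
if len(sys.argv)>3:
    print("shift",np.round(r.inv().apply(np.array(list(map(float,sys.argv[1:4])))-p)*100,2))
E
python3 go.py .628 .241 .2
```

```text
t 0.77 pos [ 0.2583 -0.5646  0.2168] w 0.0868 F [-0.4 -0.1  0.2] q [-1.32  0.53  1.44  0.    1.18 -1.06]
turn [-2.54 -0.11  0.04]
shift [  2.55  14.49 -87.42]
```

Request:
send_rows([
  [[0, 0, 0, -1, 0, 0], [0, 0, 0, -1, 0, 0], [0, 0, 0, -0.8, 0, 0], [0, 0, 0, 0, 0, 0]],
])

```text
time: 1.1
position: [0.2579, -0.5628, 0.2144]
tool_rot: [0.492, 0.516, -0.485, 0.506]
ft_force: [-0.3, -0.9, 0.0]
grip_width: 0.0871
```

```bash
python3 go.py .628 .241 .2
```

```text
t 1.1 pos [ 0.2579 -0.5628  0.2144] w 0.0871 F [-0.3 -0.9  0. ] q [-1.32  0.54  1.44  0.    1.18 -1.37]
turn [ 0.43 -0.17  0.04]
shift [  2.67  40.59 -78.61]
```

Request:
send_rows([
  [[-0.05, 1.7, -3.3, 0.4, -0.1, 0], [-0.05, 1.7, -3.3, 0, -0.1, 0], [-0.05, 1.7, -3.3, 0, 0, 0], [-0.05, 1.7, -3.3, 0, 0, 0], [-0.05, 1.7, -3.3, 0, 0, 0], [-0.05, 1.7, -3.3, 0, 0, 0], [-0.05, 1.7, -3.3, 0, 0, 0], [-0.05, 1.7, -3.3, 0, 0, 0]],
])

```text
time: 1.77
position: [0.3955, -0.2978, 0.2138]
tool_rot: [-0.505, -0.491, 0.512, -0.492]
ft_force: [0.1, 0.9, 0.1]
grip_width: 0.0872
```

```bash
python3 go.py .628 .241 .2
```

```text
t 1.77 pos [ 0.3955 -0.2978  0.2138] w 0.0872 F [0.1 0.9 0.1] q [-0.87  0.37  1.76 -0.01  1.01 -0.83]
turn [-0.33  0.08  0.05]
shift [  0.81  21.41 -54.65]
```

Request:
send_rows([
  [[0, 1.4, -3.5, -0.2, 0, 0], [0, 1.4, -3.5, 0, 0, 0], [0, 1.4, -3.5, 0, 0, 0], [0, 1.4, -3.5, 0, 0, 0], [0, 1.4, -3.5, 0, 0, 0], [0, 1.4, -3.5, 0, 0, 0], [0, 1.4, -3.5, 0, 0, 0], [0, 1.4, -3.5, 0, 0, 0]],
])

```text
time: 2.43
position: [0.5177, -0.0061, 0.2105]
tool_rot: [-0.505, -0.49, 0.512, -0.492]
ft_force: [0.9, -0.6, -0.6]
grip_width: 0.0868
```

```bash
python3 go.py .628 .241 .2
```

```text
t 2.43 pos [ 0.5177 -0.0061  0.2105] w 0.0868 F [ 0.9 -0.6 -0.6] q [-0.22  0.4   1.71 -0.01  1.03 -0.18]
turn [-0.33  0.08  0.04]
shift [  0.78  10.16 -25.09]
```

Request:
send_rows([
  [[0, 1.4, -3.5, -0.3, 0, 0], [0, 1.4, -3.5, 0, 0, 0], [0, 1.4, -3.5, 0, 0, 0], [0, 1.4, -3.5, 0, 0, 0], [0, 1.4, -3.5, 0, 0, 0], [0, 1.4, -3.5, 0, 0, 0], [0, 1.4, -3.5, 0, 0, 0], [0, 0, 0, 0, 0, 0]],
])

```text
time: 3.1
position: [0.6224, 0.2586, 0.2056]
tool_rot: [-0.501, -0.496, 0.506, -0.496]
ft_force: [0.7, -0.5, 0.1]
grip_width: 0.0868
```

```bash
python3 go.py .628 .241 .2
```

```text
t 3.1 pos [0.6224 0.2586 0.2056] w 0.0868 F [ 0.7 -0.5  0.1] q [ 0.23  0.62  1.31 -0.    1.22  0.25]
turn [-0.15  0.05  0.04]
shift [0.56 0.59 1.75]
```

Request:
send_rows([
  [[0, 0.6, 1.7, -0.15, 0, 0], [0, 0, 0, 0, 0, 0], [0, 0, 0, 0, 0, 0]],
])

```text
time: 3.35
position: [0.627, 0.2452, 0.2034]
tool_rot: [-0.496, -0.501, 0.503, -0.5]
ft_force: [-0.1, 1.1, 0.3]
grip_width: 0.087
```

```bash
python3 go.py .628 .241 .1
python3 - <<'E'
from h import *
for n in("side","top"):
    p,d=camera(n);q=cv2.cvtColor(p,4);cv2.imwrite(f"pics/{n}1.png",cv2.resize(q[110:290,140:340] if n=="side" else q[80:220,200:350],None,fx=4,fy=4))
E
```

```text
t 3.35 pos [0.627  0.2452 0.2034] w 0.087 F [-0.1  1.1  0.3] q [ 0.21  0.62  1.31 -0.    1.22  0.21]
turn [0.01 0.05 0.07]
shift [10.34  0.18  0.37]
```

View pics/side1.png

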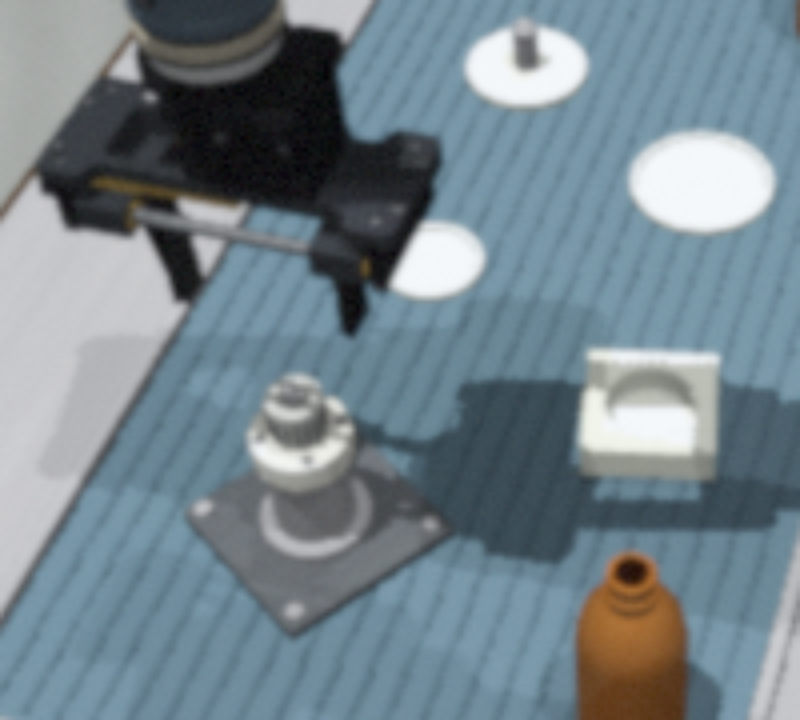

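The gripper is open above the stack, with the fingertips at crop (185,295) and (352,325) straddling it along world X. Next I descend.

Request:
send_rows([
  [[2, 0.1, 0.2, 0, 0, 0], [2, 0.05, 0.1, 0, 0, 0], [2, 0, 0, 0, 0, 0], [2, 0, 0, 0, 0, 0], [1, 0, 0, 0, 0, 0], [0, 0, 0, 0, 0, 0]],
])

```text
time: 3.95
position: [0.6286, 0.2392, 0.1143]
tool_rot: [-0.501, -0.497, 0.504, -0.498]
ft_force: [-0.3, -0.2, 0.8]
grip_width: 0.0869
```

```bash
python3 go.py .628 .241 .1
```

```text
t 3.95 pos [0.6286 0.2392 0.1143] w 0.0869 F [-0.3 -0.2  0.8] q [ 0.2   0.72  1.39 -0.    1.04  0.21]
turn [-0.08  0.04  0.02]
shift [ 1.43 -0.05 -0.19]
```

Request:
send_rows([
  [[0.7, 0, -0.1, 0, 0, 0], [0.7, 0, 0, 0, 0, 0], [0, 0, 0, 0, 0, 0]],
])

```text
time: 4.2
position: [0.6293, 0.2399, 0.1011]
tool_rot: [-0.502, -0.497, 0.503, -0.498]
ft_force: [-0.4, 0.6, 0.2]
grip_width: 0.087
```

```bash
python3 go.py .628 .241 .1
```

```text
t 4.2 pos [0.6293 0.2399 0.1011] w 0.087 F [-0.4  0.6  0.2] q [ 0.2   0.73  1.4  -0.    1.01  0.21]
turn [-0.1   0.03 -0.  ]
shift [ 0.11 -0.14 -0.11]
```

Request:
send_rows([
  [[0, -0.1, -0.1, 0, 0, 0], [-0.03, 0, 0, 0, 0, 0], [-0.03, 0, 0, 0, 0, 0], [-0.03, 0, 0, 0, 0, 0], [-0.03, 0, 0, 0, 0, 0], [-0.03, 0, 0, 0, 0, 0], [-0.03, 0, 0, 0, 0, 0], [-0.03, 0, 0, 0, 0, 0]],
], gripper=1, force=15)

```text
time: 4.87
position: [0.6307, 0.2419, 0.1073]
tool_rot: [0.504, 0.495, -0.501, 0.5]
ft_force: [0.2, 0.7, -0.2]
grip_width: 0.0417
```

```bash
python3 go.py .628 .241 .1
```

```text
t 4.87 pos [0.6307 0.2419 0.1073] w 0.0417 F [ 0.2  0.7 -0.2] q [ 0.2   0.72  1.39 -0.    1.02  0.21]
turn [-0.1   0.02 -0.07]
shift [ 0.73 -0.27  0.09]
```

Request:
send_rows([
  [[0.6, -0.2, 0, 0, 0, 0], [0, 0, 0, 0, 0, 0]],
], gripper=0.5)

```text
time: 5.03
position: [0.6288, 0.2419, 0.1013]
tool_rot: [0.504, 0.495, -0.501, 0.5]
ft_force: [-1.0, -0.3, 0.5]
grip_width: 0.0433
```

```bash
python3 go.py .628 .241 .1
```

```text
t 5.03 pos [0.6288 0.2419 0.1013] w 0.0433 F [-1.  -0.3  0.5] q [ 0.2   0.73  1.4  -0.    1.    0.22]
turn [-0.1   0.02 -0.08]
shift [ 0.13 -0.08  0.1 ]
```

Request:
send_rows([
  [[0, -0.05, 0, 0, 0, 0], [0, 0, 0, 0, 0, 0], [0, 0, 0, 0, 0, 0], [0, 0, 0, 0, 0, 0]],
], gripper=1)

```text
time: 5.37
position: [0.6279, 0.2419, 0.1006]
tool_rot: [0.504, 0.495, -0.501, 0.5]
ft_force: [-0.3, -0.2, -0.0]
grip_width: 0.0339
```

```bash
python3 go.py .628 .241 .1
```

```text
t 5.37 pos [0.6279 0.2419 0.1006] w 0.0339 F [-0.3 -0.2 -0. ] q [ 0.2   0.73  1.41 -0.    1.    0.22]
turn [-0.1   0.02 -0.07]
shift [0.06 0.01 0.09]
```

The grip is at 33.9 mm, which matches the collar. Lifting straight up.

Request:
send_rows([
  [[-0.5, 0, 0, 0, 0, 0], [-1, 0, 0, 0, 0, 0], [-1.5, 0, 0, 0, 0, 0], [-2, 0, 0, 0, 0, 0], [-2, 0, 0, 0, 0, 0], [0, 0, 0, 0, 0, 0]],
])

```text
time: 5.87
position: [0.6265, 0.2419, 0.1741]
tool_rot: [0.503, 0.496, -0.502, 0.499]
ft_force: [-0.3, 1.1, 0.5]
grip_width: 0.034
```

```bash
python3 go.py .6387 .008 .08
python3 - <<'E'
from h import *
p,d=camera("side");q=cv2.cvtColor(p,4);cv2.imwrite("pics/side2.png",cv2.resize(q[110:290,140:340],None,fx=4,fy=4))
E
```

```text
t 5.87 pos [0.6265 0.2419 0.1741] w 0.034 F [-0.3  1.1  0.5] q [ 0.2   0.64  1.35 -0.    1.14  0.22]
turn [-0.1   0.03 -0.03]
shift [ 9.47  1.43 23.35]
```

View pics/side2.png

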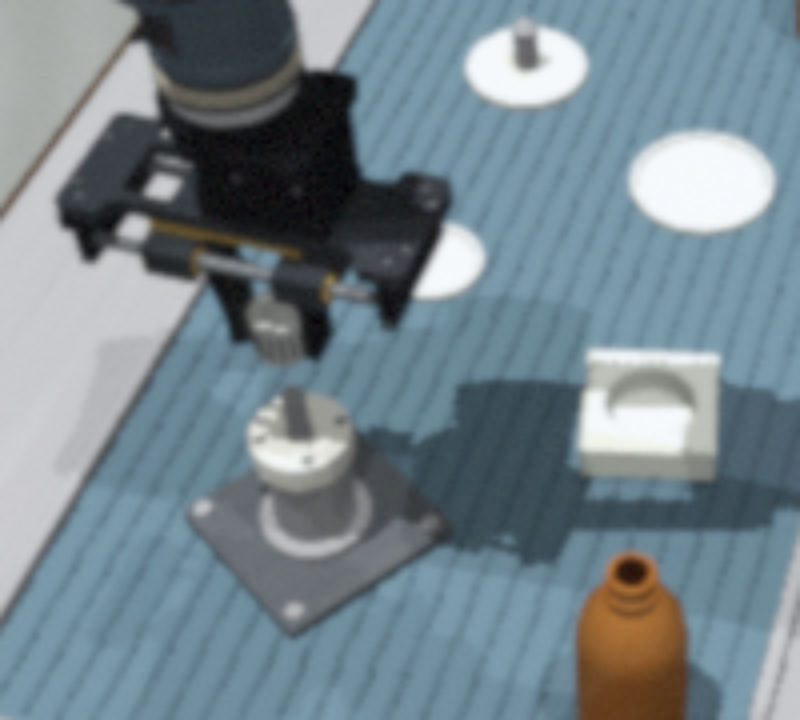

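The collar is in the fingers at crop (275,330), and the cover with the bare rod is undisturbed below it. Now I go to the small dish.

Request:
send_rows([
  [[0, 0.2, 1.5, -0.1, 0, 0], [0, 0.2, 3, 0, 0, 0], [0, 0.2, 3.5, 0, 0, 0], [0, 0.2, 3.5, 0, 0, 0], [0, 0.2, 3.5, 0, 0, 0], [0, 0.2, 3.5, 0, 0, 0], [0, 0.2, 2.5, 0, 0, 0], [0, 0, 0, 0, 0, 0]],
])

```text
time: 6.58
position: [0.6357, 0.0266, 0.1656]
tool_rot: [0.495, 0.504, -0.5, 0.501]
ft_force: [1.0, -0.9, -0.2]
grip_width: 0.0339
```

```bash
python3 go.py .6387 .008 .03
```

```text
t 6.58 pos [0.6357 0.0266 0.1656] w 0.0339 F [ 1.  -0.9 -0.2] q [-0.13  0.61  1.45 -0.    1.09 -0.14]
turn [0.09 0.02 0.07]
shift [13.57  0.39  1.83]
```

Request:
send_rows([
  [[2, 0.2, 1, 0.1, 0, 0], [3, 0.2, 0.8, 0, 0, 0], [3, 0, 0, 0, 0, 0], [3, 0, 0, 0, 0, 0], [2, 0, 0, 0, 0, 0], [0, 0, 0, 0, 0, 0]],
])

```text
time: 7.08
position: [0.6382, 0.0067, 0.0287]
tool_rot: [-0.5, -0.5, 0.504, -0.496]
ft_force: [-0.5, -0.2, -0.9]
grip_width: 0.0344
```

```bash
python3 go.py .6387 .008 .0106
```

```text
t 7.08 pos [0.6382 0.0067 0.0287] w 0.0344 F [-0.5 -0.2 -0.9] q [-0.16  0.8   1.52 -0.    0.83 -0.15]
turn [-0.08  0.    0.07]
shift [ 1.81  0.06 -0.13]
```

Request:
send_rows([
  [[0.6, 0, 0, 0, 0, 0], [0.5, 0, 0, 0, 0, 0], [0.3, 0, 0, 0, 0, 0], [0, 0, 0, 0, 0, 0]],
])

```text
time: 7.42
position: [0.6374, 0.0087, 0.0135]
tool_rot: [-0.499, -0.501, 0.504, -0.496]
ft_force: [-0.1, 0.1, 0.1]
grip_width: 0.0339
```

```bash
python3 go.py .6387 .008 .0106
```

```text
t 7.42 pos [0.6374 0.0087 0.0135] w 0.0339 F [-0.1  0.1  0.1] q [-0.16  0.82  1.52 -0.    0.81 -0.15]
turn [-0.06 -0.    0.09]
shift [0.29 0.13 0.07]
```

Request:
send_rows([
  [[0.15, 0, 0, 0, 0, 0], [0.1, 0, 0, 0, 0, 0]],
])

```text
time: 7.58
position: [0.639, 0.0089, 0.013]
tool_rot: [-0.5, -0.5, 0.503, -0.497]
ft_force: [0.1, 0.1, -0.9]
grip_width: 0.0342
```

Request:
send_rows([
  [[0.05, 0, 0, 0, 0, 0]],
])

```text
time: 7.67
position: [0.6397, 0.0089, 0.0133]
tool_rot: [-0.5, -0.499, 0.503, -0.498]
ft_force: [0.3, 1.1, 0.3]
grip_width: 0.0341
```

Request:
send_rows([
  [[0.15, 0, 0, 0, 0, 0], [0.1, 0, 0, 0, 0, 0]],
])

```text
time: 7.83
position: [0.6408, 0.0088, 0.0122]
tool_rot: [-0.501, -0.498, 0.502, -0.499]
ft_force: [0.7, 0.3, -1.4]
grip_width: 0.0343
```

Request:
send_rows([
  [[0.15, 0, 0, 0, 0, 0]],
])

```text
time: 7.92
position: [0.6412, 0.0087, 0.0111]
tool_rot: [-0.501, -0.498, 0.502, -0.499]
ft_force: [-0.2, 0.5, -0.4]
grip_width: 0.0344
```

Request:
send_rows([
  [[0.1, -0.1, 0, 0, 0, 0], [0.05, 0, 0, 0, 0, 0]],
])

```text
time: 8.08
position: [0.6411, 0.0086, 0.0105]
tool_rot: [0.502, 0.498, -0.501, 0.499]
ft_force: [-2.0, -0.7, 4.2]
grip_width: 0.0342
```

Request:
send_rows([
  [[0.1, -0.1, 0, 0, 0, 0]],
])

```text
time: 8.17
position: [0.6411, 0.0086, 0.0105]
tool_rot: [0.502, 0.497, -0.501, 0.5]
ft_force: [0.8, 1.9, 7.5]
grip_width: 0.0339
```

Contact came at z = 0.0105 with 7 N, as predicted. Releasing.

Request:
send_rows([
  [[-0.02, 0, 0, 0, 0, 0], [0, 0, 0, 0, 0, 0], [-0.02, 0, 0, 0, 0, 0], [0, 0, 0, 0, 0, 0]],
], gripper=0.4)

```text
time: 8.5
position: [0.6408, 0.0085, 0.0108]
tool_rot: [0.502, 0.497, -0.501, 0.5]
ft_force: [0.3, -0.2, 0.8]
grip_width: 0.0497
```

Request:
send_rows([
  [[-1, 0, 0, 0, 0, 0], [-2, 0, 0, 0, 0, 0], [-3, 0, 0, 0, 0, 0], [-3, 0, 0, 0, 0, 0], [-3, 0, 0, 0, 0, 0], [-3, 0, 0, 0, 0, 0]],
], gripper=0.2)

```text
time: 9.0
position: [0.6334, 0.0093, 0.1588]
tool_rot: [-0.498, -0.503, 0.506, -0.493]
ft_force: [0.2, -0.2, -0.8]
grip_width: 0.0696
```

```bash
python3 go.py .628 .241 .16
python3 - <<'E'
from h import *
p,d=camera("side");q=cv2.cvtColor(p,4);cv2.imwrite("pics/side3.png",cv2.resize(q[110:290,140:340],None,fx=4,fy=4))
E
```

```text
t 9.0 pos [0.6334 0.0093 0.1588] w 0.0696 F [ 0.2 -0.2 -0.8] q [-0.16  0.62  1.45 -0.    1.09 -0.15]
turn [-0.07 -0.02  0.17]
shift [ -0.07  -0.7  -23.17]
```

View pics/side3.png

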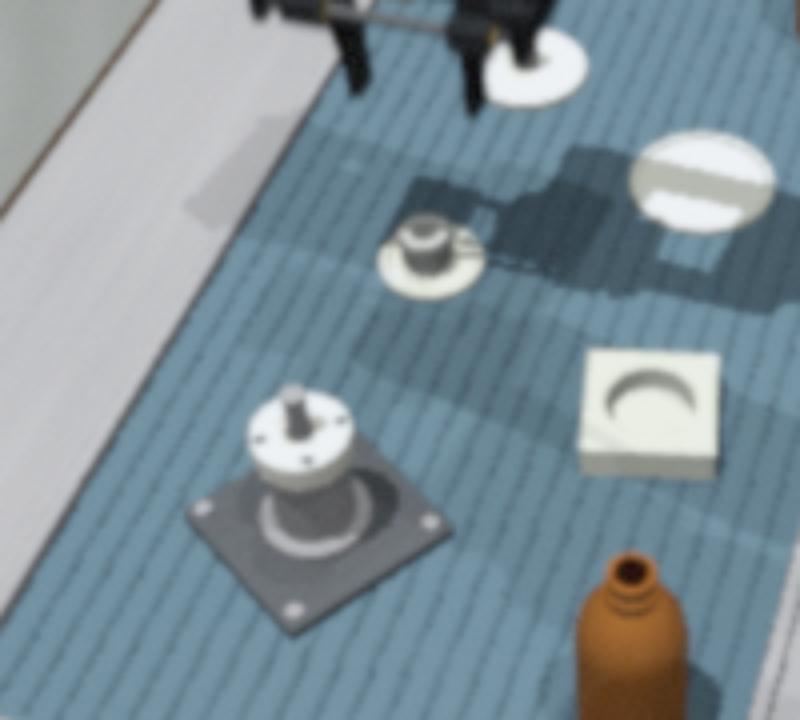

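The collar sits flat in the small dish at crop (428,250). Back to the stack for the cover.

Request:
send_rows([
  [[0, -0.1, -2.5, 0, 0, 0.1], [0, -0.1, -3.5, 0, 0, 0.1], [0, -0.1, -3.5, 0, 0, 0], [0, -0.1, -3.5, 0, 0, 0], [0, -0.1, -3.5, 0, 0, 0], [0, -0.1, -3.5, 0, 0, 0], [0, -0.1, -2, 0, 0, 0], [0, 0, 0, 0, 0, 0]],
], gripper=0)

```text
time: 9.72
position: [0.6373, 0.2344, 0.1765]
tool_rot: [0.512, 0.487, -0.495, 0.505]
ft_force: [-0.4, -0.3, 0.1]
grip_width: 0.0868
```

```bash
python3 go.py .628 .241 .08
```

```text
t 9.72 pos [0.6373 0.2344 0.1765] w 0.0868 F [-0.4 -0.3  0.1] q [ 0.19  0.64  1.36 -0.01  1.11  0.21]
turn [-0.14  0.01 -0.33]
shift [ 9.61 -1.27 -0.66]
```

Request:
send_rows([
  [[0, -0.8, -0.5, -0.1, 0, -0.3], [2, 0, 0, 0, 0, 0], [2, 0, 0, 0, 0, 0], [1, 0, 0, 0, 0, 0], [0, 0, 0, 0, 0, 0]],
])

```text
time: 10.13
position: [0.6295, 0.2398, 0.1278]
tool_rot: [0.501, 0.498, -0.499, 0.503]
ft_force: [-0.4, -0.7, -0.1]
grip_width: 0.0875
```

```bash
python3 go.py .628 .241 .08
```

```text
t 10.13 pos [0.6295 0.2398 0.1278] w 0.0875 F [-0.4 -0.7 -0.1] q [ 0.2   0.7   1.39 -0.    1.05  0.2 ]
turn [ 0.01  0.02 -0.06]
shift [ 4.77 -0.18 -0.13]
```

Request:
send_rows([
  [[1.5, -0.1, -0.1, 0, 0, 0], [1.5, -0.1, 0, 0, 0, 0], [1, 0, 0, 0, 0, 0], [0.6, 0, 0, 0, 0, 0], [0, 0, 0, 0, 0, 0]],
])

```text
time: 10.55
position: [0.6302, 0.2373, 0.083]
tool_rot: [0.502, 0.496, -0.499, 0.503]
ft_force: [0.5, -0.0, 0.1]
grip_width: 0.0869
```

```bash
python3 go.py .628 .241 .08
```

```text
t 10.55 pos [0.6302 0.2373 0.083 ] w 0.0869 F [ 0.5 -0.   0.1] q [ 0.2   0.75  1.42 -0.01  0.96  0.2 ]
turn [-0.02  0.03 -0.09]
shift [ 0.3  -0.22 -0.37]
```

Request:
send_rows([
  [[0.3, -0.25, -0.3, 0, 0, 0], [0, 0, 0, 0, 0, 0]],
])

```text
time: 10.72
position: [0.6284, 0.2399, 0.0806]
tool_rot: [0.503, 0.496, -0.499, 0.503]
ft_force: [-0.5, 0.1, -0.2]
grip_width: 0.0872
```

```bash
python3 go.py .628 .241 .08
```

```text
t 10.72 pos [0.6284 0.2399 0.0806] w 0.0872 F [-0.5  0.1 -0.2] q [ 0.2   0.75  1.42 -0.01  0.96  0.21]
turn [-0.03  0.03 -0.1 ]
shift [ 0.06 -0.04 -0.11]
```

Request:
send_rows([
  [[0, -0.05, -0.05, 0, 0, -0.1], [0, 0, 0, 0, 0, 0], [0, 0, 0, 0, 0, 0], [0, 0, 0, 0, 0, 0]],
], gripper=1, force=15)

```text
time: 11.05
position: [0.6294, 0.2411, 0.0831]
tool_rot: [0.501, 0.498, -0.5, 0.501]
ft_force: [-0.2, 0.8, 0.6]
grip_width: 0.0681
```

```bash
python3 go.py .628 .241 .08
```

```text
t 11.05 pos [0.6294 0.2411 0.0831] w 0.0681 F [-0.2  0.8  0.6] q [ 0.2   0.76  1.41 -0.    0.97  0.21]
turn [-0.03  0.02 -0.04]
shift [ 0.31 -0.14  0.01]
```

Request:
send_rows([
  [[0.3, -0.15, 0, 0, 0, 0], [0, 0, 0, 0, 0, 0], [0, 0, 0, 0, 0, 0], [0, 0, 0, 0, 0, 0]],
])

```text
time: 11.38
position: [0.6283, 0.2414, 0.0809]
tool_rot: [0.502, 0.498, -0.5, 0.501]
ft_force: [0.0, 0.7, 1.1]
grip_width: 0.0599
```

```bash
python3 go.py .628 .241 .08
```

```text
t 11.38 pos [0.6283 0.2414 0.0809] w 0.0599 F [0.  0.7 1.1] q [ 0.2   0.76  1.41 -0.    0.97  0.21]
turn [-0.02  0.01 -0.05]
shift [ 0.09 -0.03  0.04]
```

The grip is at 59.9 mm, the cover's diameter. Lifting slowly clear of the rod.

Request:
send_rows([
  [[-0.5, 0, 0, 0, 0, 0], [-1, 0, 0, 0, 0, 0], [-1.5, 0, 0, 0, 0, 0], [-2, 0, 0, 0, 0, 0], [-2, 0, 0, 0, 0, 0], [-2, 0, 0, 0, 0, 0], [0, 0, 0, 0, 0, 0]],
])

```text
time: 11.97
position: [0.6258, 0.2411, 0.1746]
tool_rot: [-0.5, -0.499, 0.502, -0.5]
ft_force: [1.3, 0.4, -0.1]
grip_width: 0.0603
```

```bash
python3 go.py .4785 -.1195 .12
python3 - <<'E'
from h import *
p,d=camera("side");q=cv2.cvtColor(p,4);cv2.imwrite("pics/side4.png",cv2.resize(q[110:290,140:340],None,fx=4,fy=4))
E
```

```text
t 11.97 pos [0.6258 0.2411 0.1746] w 0.0603 F [ 1.3  0.4 -0.1] q [ 0.2   0.64  1.35 -0.    1.15  0.21]
turn [-0.03  0.02  0.01]
shift [  5.57 -14.63  36.09]
```

View pics/side4.png

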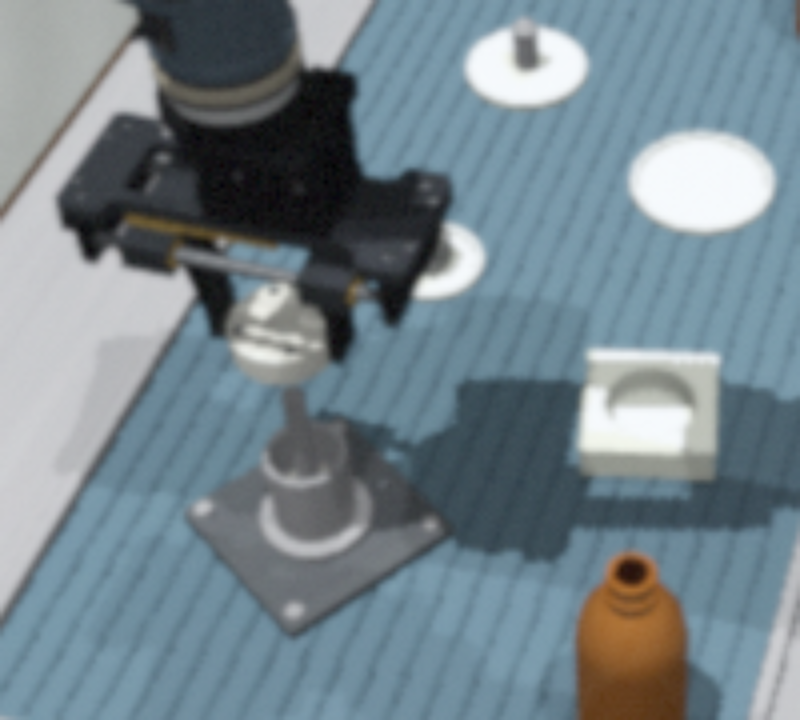

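The cover is held level at crop (280,335), and the rod stands bare in the cylinder. Carrying it to the wide dish.

Request:
send_rows([
  [[0, -0.5, 1.5, 0, 0, 0], [0, -1.2, 3, 0, 0, 0], [0, -1.3, 3.3, 0, 0, 0], [0, -1.3, 3.3, 0, 0, 0], [0, -1.3, 3.3, 0, 0, 0], [0, -1.3, 3.3, 0, 0, 0], [0, -1.3, 3.3, 0, 0, 0], [0, -1.3, 3.3, 0, 0, 0]],
])

```text
time: 12.68
position: [0.5229, -0.003, 0.1656]
tool_rot: [0.495, 0.505, -0.5, 0.5]
ft_force: [0.5, -0.4, -1.3]
grip_width: 0.0596
```

```bash
python3 go.py .4785 -.1195 .12
```

```text
t 12.68 pos [ 0.5229 -0.003   0.1656] w 0.0596 F [ 0.5 -0.4 -1.3] q [-0.22  0.48  1.74 -0.    0.94 -0.23]
turn [ 0.1  -0.01  0.1 ]
shift [ 4.6  -4.52 11.61]
```

Request:
send_rows([
  [[1, -1.2, 3, 0.1, 0, 0], [1, -1.2, 3, 0, 0, 0], [1, -1, 2.5, 0, 0, 0], [1, -0.6, 1.4, 0, 0, 0], [0.5, 0, 0, 0, 0, 0], [0, 0, 0, 0, 0, 0]],
])

```text
time: 13.18
position: [0.4735, -0.111, 0.1152]
tool_rot: [-0.498, -0.503, 0.506, -0.492]
ft_force: [-0.2, 0.9, -2.3]
grip_width: 0.06
```

```bash
python3 go.py .4785 -.1195 .03
```

```text
t 13.18 pos [ 0.4735 -0.111   0.1152] w 0.06 F [-0.2  0.9 -2.3] q [-0.46  0.52  1.86 -0.01  0.78 -0.44]
turn [-0.09 -0.03  0.18]
shift [8.51 0.67 0.88]
```

Request:
send_rows([
  [[1.5, 0.5, 0.8, -0.05, 0, 0.1], [2, 0.1, 0, 0, 0, 0], [2, 0, 0, 0, 0, 0], [2, 0, 0, 0, 0, 0], [1, 0, 0, 0, 0, 0], [0, 0, 0, 0, 0, 0]],
])

```text
time: 13.68
position: [0.482, -0.1144, 0.0269]
tool_rot: [0.5, 0.502, -0.5, 0.498]
ft_force: [-0.3, -0.3, -0.7]
grip_width: 0.0603
```

```bash
python3 go.py .4785 -.1195 .011
```

```text
t 13.68 pos [ 0.482  -0.1144  0.0269] w 0.0603 F [-0.3 -0.3 -0.7] q [-0.46  0.7   1.89  0.    0.56 -0.46]
turn [ 0.   -0.03  0.05]
shift [ 1.59 -0.34  0.52]
```

Request:
send_rows([
  [[0.5, -0.3, 0.5, 0, 0, 0], [0.5, 0, 0, 0, 0, 0], [0.2, 0, 0, 0, 0, 0], [0, 0, 0, 0, 0, 0]],
])

```text
time: 14.02
position: [0.4803, -0.1176, 0.0148]
tool_rot: [0.499, 0.503, -0.499, 0.499]
ft_force: [-1.0, 0.6, -1.1]
grip_width: 0.0601
```

```bash
python3 go.py .4785 -.1195 .011
```

```text
t 14.02 pos [ 0.4803 -0.1176  0.0148] w 0.0601 F [-1.   0.6 -1.1] q [-0.47  0.72  1.9   0.    0.53 -0.47]
turn [ 0.04 -0.03  0.04]
shift [ 0.38 -0.18  0.19]
```

Request:
send_rows([
  [[0.15, -0.1, 0.1, 0, 0, 0], [0.1, 0, 0, 0, 0, 0]],
])

```text
time: 14.18
position: [0.48, -0.1188, 0.0131]
tool_rot: [0.499, 0.502, -0.499, 0.5]
ft_force: [0.8, 0.7, -1.1]
grip_width: 0.0596
```

Request:
send_rows([
  [[0.15, 0, 0, 0, 0, 0]],
])

```text
time: 14.27
position: [0.4804, -0.119, 0.012]
tool_rot: [0.499, 0.502, -0.499, 0.5]
ft_force: [1.2, -1.3, -0.9]
grip_width: 0.0601
```

Request:
send_rows([
  [[0.1, -0.1, 0, 0, 0, 0]],
])

```text
time: 14.35
position: [0.4797, -0.1193, 0.0112]
tool_rot: [0.499, 0.501, -0.499, 0.501]
ft_force: [-0.5, 0.4, -1.2]
grip_width: 0.0604
```

Request:
send_rows([
  [[0.1, -0.1, 0, 0, 0, 0]],
])

```text
time: 14.43
position: [0.4794, -0.1194, 0.0107]
tool_rot: [0.5, 0.501, -0.498, 0.501]
ft_force: [0.9, 4.2, 10.8]
grip_width: 0.0603
```

Request:
send_rows([
  [[0.05, 0, 0, 0, 0, 0]],
])

```text
time: 14.52
position: [0.4795, -0.1193, 0.0109]
tool_rot: [0.5, 0.5, -0.498, 0.501]
ft_force: [-1.5, 0.8, 5.3]
grip_width: 0.06
```

Contact at z = 0.0107. Releasing.

Request:
send_rows([
  [[-0.02, 0, 0, 0, 0, 0], [0, 0, 0, 0, 0, 0], [-0.02, 0, 0, 0, 0, 0], [0, 0, 0, 0, 0, 0]],
], gripper=0.1)

```text
time: 14.85
position: [0.4796, -0.1196, 0.0119]
tool_rot: [0.5, 0.5, -0.498, 0.502]
ft_force: [1.4, -0.5, -0.2]
grip_width: 0.0759
```

Request:
send_rows([
  [[-0.8, 0, 0, 0, 0, 0], [-2, 0, 0, 0, 0, 0], [-3, 0, 0, 0, 0, 0], [-3, 0, 0, 0, 0, 0], [-3, 0, 0, 0, 0, 0], [-3, 0, 0, 0, 0, 0], [-2.5, 0, 0, 0, 0, 0]],
], gripper=0.1)

```text
time: 15.43
position: [0.4745, -0.118, 0.1883]
tool_rot: [0.499, 0.505, -0.5, 0.496]
ft_force: [1.2, -0.6, -0.7]
grip_width: 0.0784
```

```bash
python3 go.py .628 .241 .17
python3 - <<'E'
from h import *
p,d=camera("side");q=cv2.cvtColor(p,4);cv2.imwrite("pics/side5.png",cv2.resize(q[110:290,140:340],None,fx=4,fy=4))
p,d=camera("top");q=cv2.cvtColor(p,4);cv2.imwrite("pics/top5.png",cv2.resize(q[90:260,200:400],None,fx=4,fy=3.5))
np.save("pics/top5.npy",d)
E
```

```text
t 15.43 pos [ 0.4745 -0.118   0.1883] w 0.0784 F [ 1.2 -0.6 -0.7] q [-0.47  0.4   1.8   0.    0.96 -0.48]
turn [ 0.02 -0.07  0.11]
shift [  1.93  15.46 -35.85]
```

View pics/side5.png

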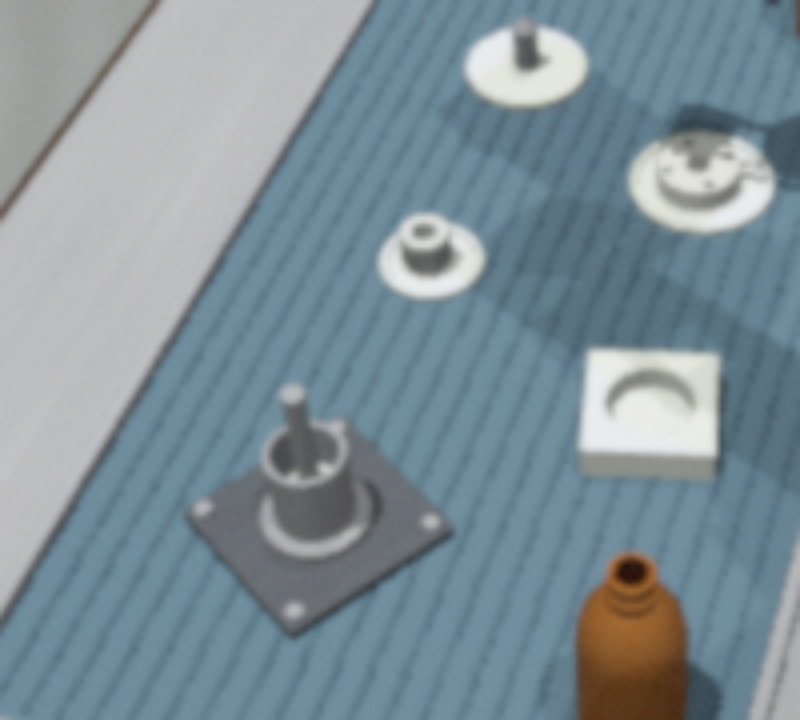

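View pics/top5.png

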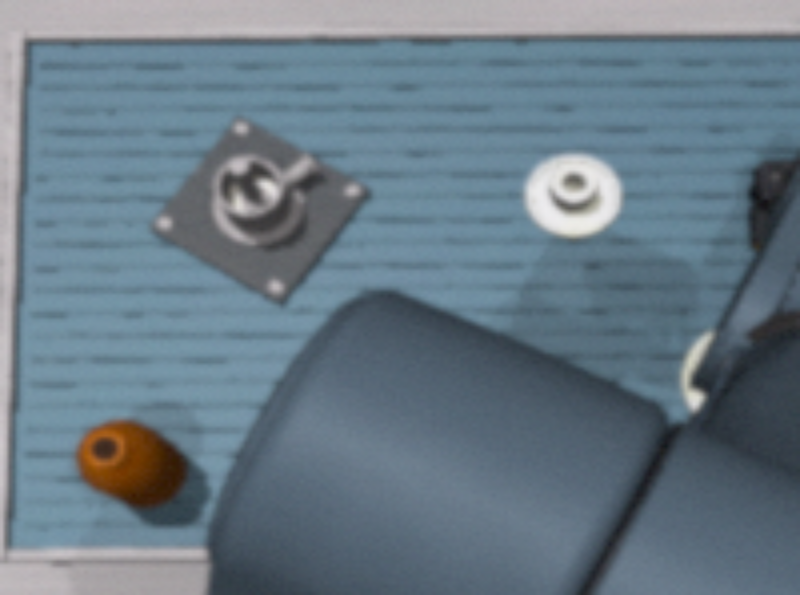

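The cover sits in the wide dish at side crop (700,170), and the rod tip is at side crop (292,391). Now I check where the rod is.

Run:
```python
from h import *
print(np.round(plane("side",(292+.5)/4-.5+140,(391+.5)/4-.5+110,.127),4))
print(np.round(plane("top",(246+.5)/4-.5+200,(172+.5)/3.5-.5+90,.127),4))
for n,pp in(("side","side5"),):
  q=cv2.imread("pics/side5.png")[360:520,230:370]; cv2.imwrite("pics/z5.png",cv2.resize(q,None,fx=4,fy=4))
q=cv2.imread("pics/top5.png")[120:270,180:350];cv2.imwrite("pics/z5t.png",cv2.resize(q,None,fx=4,fy=4))
```

```text
[0.6301 0.2399 0.127 ]
[0.6235 0.2351 0.127 ]
```

View pics/z5t.png

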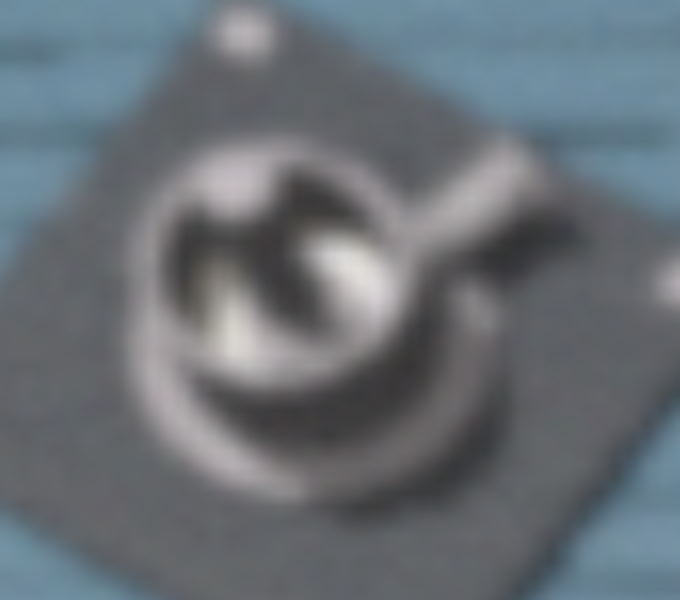

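View pics/z5.png

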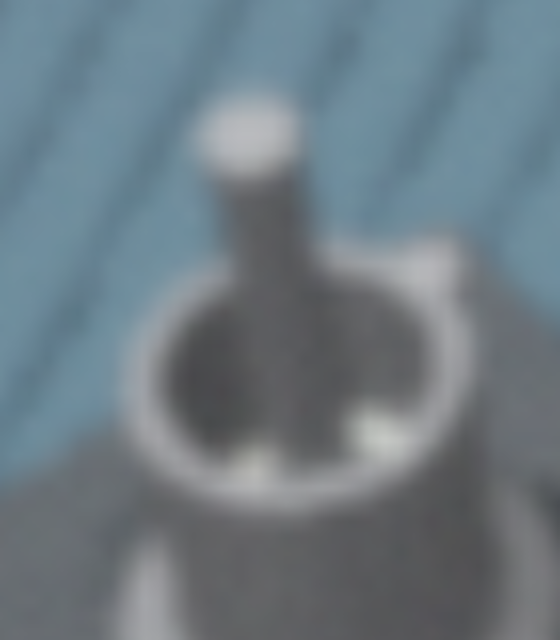

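Request:
send_rows([
  [[0, 1, -2.4, 0, 0, 0.1], [0, 1.4, -3.4, 0, 0, 0], [0, 1.4, -3.4, 0, 0, 0], [0, 1.4, -3.4, 0, 0, 0], [0, 1.4, -3.4, 0, 0, 0], [0, 1.4, -3.4, 0, 0, 0], [0, 1.4, -3.4, 0, 0, 0], [0, 1.4, -3.4, 0, 0, 0]],
], gripper=0.1)

```text
time: 16.2
position: [0.5845, 0.1457, 0.1893]
tool_rot: [0.503, 0.496, -0.503, 0.498]
ft_force: [0.9, 0.1, -0.1]
grip_width: 0.0779
```

```bash
python3 go.py .628 .241 .17;python3 - <<'E'
from h import *
print(np.round(plane("top",259.4,137.1,.127),4), np.round(plane("side",140+292.5/4-.5,110+395.5/4-.5,.127),4))
E
```

```text
t 16.2 pos [0.5845 0.1457 0.1893] w 0.0779 F [ 0.9  0.1 -0.1] q [ 0.06  0.54  1.53 -0.    1.08  0.07]
turn [-0.11  0.01 -0.01]
shift [ 1.93  4.24 -9.58]
[0.6283 0.2399 0.127 ] [0.6289 0.2427 0.127 ]
```

Request:
send_rows([
  [[0, 1.4, -3.2, -0.1, 0, 0], [0, 1.2, -2.8, 0, 0, 0], [0, 0.8, -1.8, 0, 0, 0], [0, 0, 0, 0, 0, 0]],
], gripper=0.3)

```text
time: 16.53
position: [0.6186, 0.235, 0.1846]
tool_rot: [0.498, 0.503, -0.499, 0.501]
ft_force: [1.0, 0.2, -0.0]
grip_width: 0.063
```

```bash
python3 go.py .6285 .241 .085
```

```text
t 16.53 pos [0.6186 0.235  0.1846] w 0.063 F [ 1.   0.2 -0. ] q [0.19 0.62 1.37 0.   1.16 0.19]
turn [ 0.06 -0.01  0.03]
shift [ 9.95  1.03 -0.59]
```

Request:
send_rows([
  [[1, 1, -0.5, 0, 0, 0], [2, 0, 0, 0, 0, 0], [2, 0, 0, 0, 0, 0], [2, 0, 0, 0, 0, 0], [1, 0, 0, 0, 0, 0], [0, 0, 0, 0, 0, 0]],
], gripper=0.3)

```text
time: 17.03
position: [0.6238, 0.2383, 0.0973]
tool_rot: [0.494, 0.505, -0.501, 0.5]
ft_force: [-0.1, -0.3, 0.4]
grip_width: 0.0608
```

```bash
python3 go.py .6285 .241 .085
```

```text
t 17.03 pos [0.6238 0.2383 0.0973] w 0.0608 F [-0.1 -0.3  0.4] q [ 0.2   0.74  1.41 -0.    1.01  0.19]
turn [0.09 0.03 0.11]
shift [ 1.22  0.49 -0.27]
```

Request:
send_rows([
  [[0.6, 0.4, -0.2, 0.1, 0, 0.1], [0.5, 0, 0, 0, 0, 0], [0, 0, 0, 0, 0, 0]],
], gripper=0.5)

```text
time: 17.28
position: [0.6275, 0.2388, 0.0855]
tool_rot: [-0.499, -0.499, 0.502, -0.5]
ft_force: [-0.5, 0.3, 0.2]
grip_width: 0.0482
```

```bash
python3 go.py .6285 .241 .085
```

```text
t 17.28 pos [0.6275 0.2388 0.0855] w 0.0482 F [-0.5  0.3  0.2] q [ 0.2   0.75  1.41 -0.    0.98  0.21]
turn [-0.03  0.04  0.02]
shift [ 0.05  0.1  -0.22]
```

Request:
send_rows([
  [[0, 0.1, -0.2, 0, 0, 0], [0, 0, 0, 0, 0, 0], [0, 0, 0, 0, 0, 0], [0, 0, 0, 0, 0, 0]],
], gripper=1, force=25)

```text
time: 17.62
position: [0.6306, 0.2412, 0.0884]
tool_rot: [0.501, 0.498, -0.501, 0.501]
ft_force: [0.4, -0.3, 0.2]
grip_width: 0.0247
```

```bash
python3 go.py .6285 .241 .085
```

```text
t 17.62 pos [0.6306 0.2412 0.0884] w 0.0247 F [ 0.4 -0.3  0.2] q [ 0.2   0.75  1.4  -0.    0.99  0.21]
turn [-0.03  0.03 -0.03]
shift [ 0.34 -0.21  0.02]
```

Request:
send_rows([
  [[0.2, -0.2, 0, 0, 0, 0], [0, 0, 0, 0, 0, 0], [0, 0, 0, 0, 0, 0], [0, 0, 0, 0, 0, 0]],
])

```text
time: 17.95
position: [0.6285, 0.2415, 0.0872]
tool_rot: [0.501, 0.497, -0.5, 0.501]
ft_force: [-1.1, 0.3, -1.0]
grip_width: 0.0122
```

```bash
python3 go.py .6285 .241 .085
```

```text
t 17.95 pos [0.6285 0.2415 0.0872] w 0.0122 F [-1.1  0.3 -1. ] q [ 0.2   0.75  1.41 -0.    0.98  0.21]
turn [-0.03  0.03 -0.04]
shift [ 0.22 -0.    0.05]
```

The width is 12.2 mm where the rod should give 14, so I look before lifting.

```bash
python3 go.py;python3 - <<'E'
from h import *
p,d=camera("side");q=cv2.cvtColor(p,4);cv2.imwrite("pics/side6.png",cv2.resize(q[180:260,170:270],None,fx=7,fy=7,interpolation=2))
p,d=camera("top");q=cv2.cvtColor(p,4);cv2.imwrite("pics/top6.png",cv2.resize(q[100:190,210:310],None,fx=6,fy=6))
E
python3 go.py
```

```text
t 17.95 pos [0.6285 0.2415 0.0872] w 0.0122 F [-1.1  0.3 -1. ] q [ 0.2   0.75  1.41 -0.    0.98  0.21]
turn [-0.03  0.03 -0.04]
t 18.05 pos [0.6286 0.2414 0.0872] w 0.0122 F [-0.1 -0.3 -0.6] q [ 0.2   0.75  1.41 -0.    0.98  0.21]
turn [-0.03  0.03 -0.04]
```

View pics/side6.png

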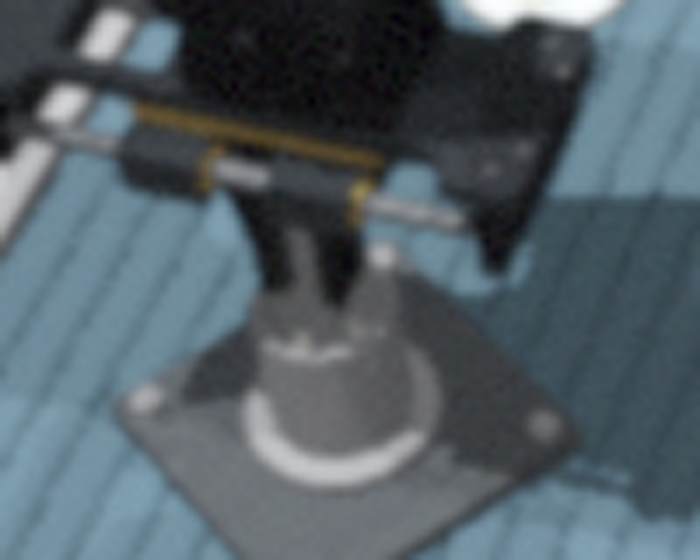

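View pics/top6.png

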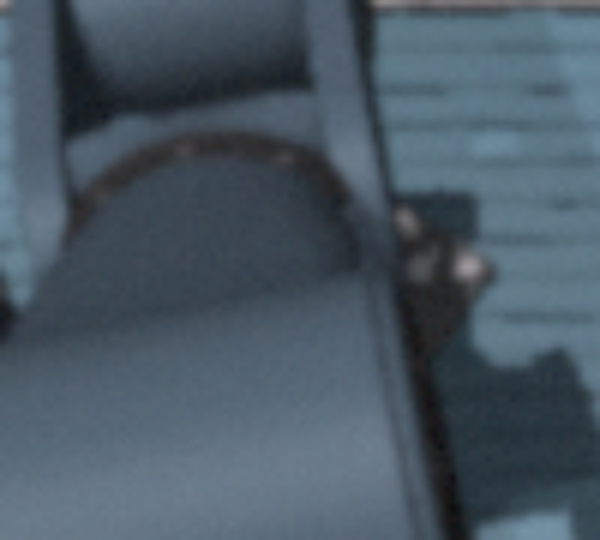

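Request:
send_rows([
  [[-0.2, 0, 0, 0, 0, 0], [-0.2, 0, 0, 0, 0, 0], [-0.2, 0, 0, 0, 0, 0]],
])

```text
time: 18.3
position: [0.6277, 0.2412, 0.0924]
tool_rot: [-0.5, -0.498, 0.501, -0.5]
ft_force: [0.0, -0.0, -1.1]
grip_width: 0.0123
```

```bash
python3 go.py;python3 - <<'E'
from h import *
p,d=camera("side");q=cv2.cvtColor(p,4);cv2.imwrite("pics/side7.png",cv2.resize(q[180:260,170:270],None,fx=7,fy=7,interpolation=2))
E
python3 go.py
```

```text
t 18.3 pos [0.6277 0.2412 0.0924] w 0.0123 F [ 0.  -0.  -1.1] q [ 0.2   0.74  1.41 -0.    0.99  0.21]
turn [-0.03  0.03 -0.02]
t 18.35 pos [0.628  0.2413 0.0929] w 0.0126 F [-0.3  0.1 -1.4] q [ 0.2   0.74  1.41 -0.    0.99  0.21]
turn [-0.03  0.03 -0.03]
```

View pics/side7.png

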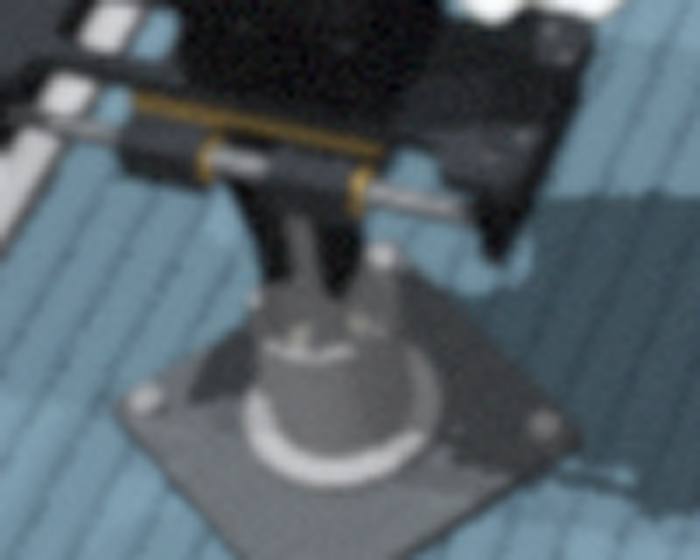

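The piston rises with the fingers: the white piston top moved up in the bore and the vertical force is −1.4 N, close to its weight. I keep lifting.

Request:
send_rows([
  [[-0.8, 0, 0, 0, 0, 0], [-1, 0, 0, 0, 0, 0], [-1.2, 0, 0, 0, 0, 0], [-1.2, 0, 0, 0, 0, 0], [-1.2, 0, 0, 0, 0, 0], [-1.5, 0, 0, 0, 0, 0], [-1.5, 0, 0, 0, 0, 0], [0, 0, 0, 0, 0, 0]],
])

```text
time: 19.02
position: [0.629, 0.2419, 0.1884]
tool_rot: [0.502, 0.497, -0.499, 0.502]
ft_force: [0.9, -1.0, 0.1]
grip_width: 0.0122
```

```bash
python3 go.py .4537 .109 .17;python3 - <<'E'
from h import *
p,d=camera("side");q=cv2.cvtColor(p,4);cv2.imwrite("pics/side8.png",cv2.resize(q[130:270,150:350],None,fx=4,fy=4,interpolation=2))
E
```

```text
t 19.02 pos [0.629  0.2419 0.1884] w 0.0122 F [ 0.9 -1.   0.1] q [ 0.2   0.63  1.34 -0.    1.17  0.21]
turn [-0.03  0.02 -0.07]
shift [  1.73 -17.5   13.34]
```

View pics/side8.png

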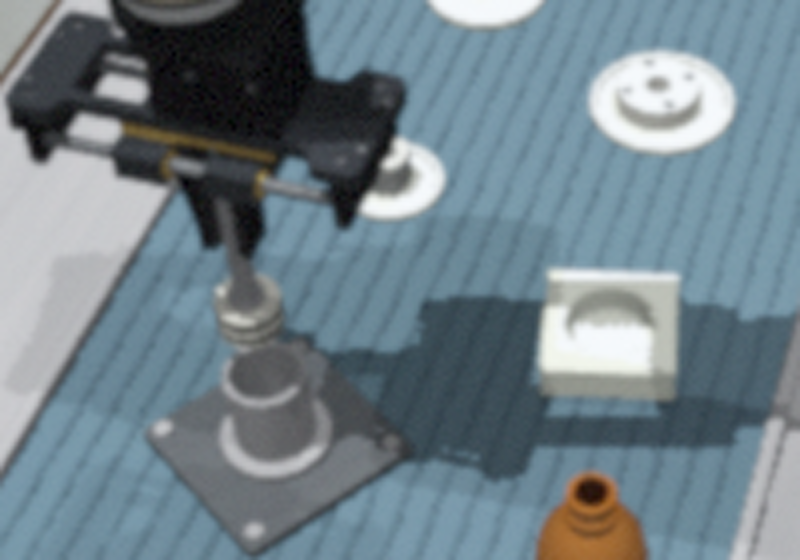

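Run:
```python
from h import *
for z in(.074,.117,.141,.228):
    u,v=proj("side",(.629,.242,z)); print(z,np.round([(u-150)*4,(v-130)*4],0))
```

```text
0.074 [263. 371.]
0.117 [253. 324.]
0.141 [248. 296.]
0.228 [226. 188.]
```

The piston hangs upright: the rod runs from (222,205) to (240,290), which matches a projected vertical. Its underside is clear of the cylinder rim, so I move to the block.

Request:
send_rows([
  [[0, -1, 0.8, 0, 0, 0], [0, -2, 1.5, 0, 0, 0], [0, -2.6, 2, 0, 0, 0], [0, -2.6, 2, 0, 0, 0], [0, -2.6, 2, 0, 0, 0], [0, -2.6, 2, 0, 0, 0], [0, -2, 1.5, 0, 0, 0], [0, -1, 0.8, 0, 0, 0]],
])

```text
time: 19.73
position: [0.4572, 0.114, 0.1835]
tool_rot: [0.502, 0.498, -0.498, 0.503]
ft_force: [0.3, 0.6, -2.2]
grip_width: 0.0125
```

```bash
python3 go.py .4537 .109 .12
```

```text
t 19.73 pos [0.4572 0.114  0.1835] w 0.0125 F [ 0.3  0.6 -2.2] q [ 0.01  0.38  1.86 -0.    0.9   0.01]
turn [ 0.01  0.   -0.08]
shift [ 6.35 -0.41  0.5 ]
```

Request:
send_rows([
  [[1, -0.4, 0.4, 0, 0, 0], [1.5, 0, 0, 0, 0, 0], [1.5, 0, 0, 0, 0, 0], [1.3, 0, 0, 0, 0, 0], [0.5, 0, 0, 0, 0, 0], [0, 0, 0, 0, 0, 0]],
])

```text
time: 20.23
position: [0.4468, 0.1072, 0.124]
tool_rot: [0.502, 0.498, -0.5, 0.501]
ft_force: [-0.3, 0.6, -2.4]
grip_width: 0.0122
```

```bash
python3 go.py .4537 .109 .077;python3 - <<'E'
from h import *
p,d=camera("side");q=cv2.cvtColor(p,4);cv2.imwrite("pics/side9.png",cv2.resize(q[130:270,220:400],None,fx=4,fy=4,interpolation=2))
p,d=camera("top");q=cv2.cvtColor(p,4);cv2.imwrite("pics/top9.png",cv2.resize(q[160:260,250:390],None,fx=5,fy=5,interpolation=2))
E
```

```text
t 20.23 pos [0.4468 0.1072 0.124 ] w 0.0122 F [-0.3  0.6 -2.4] q [-0.01  0.47  1.94 -0.    0.73 -0.  ]
turn [-0.03  0.01 -0.04]
shift [ 4.7   0.67 -0.18]
```

View pics/side9.png

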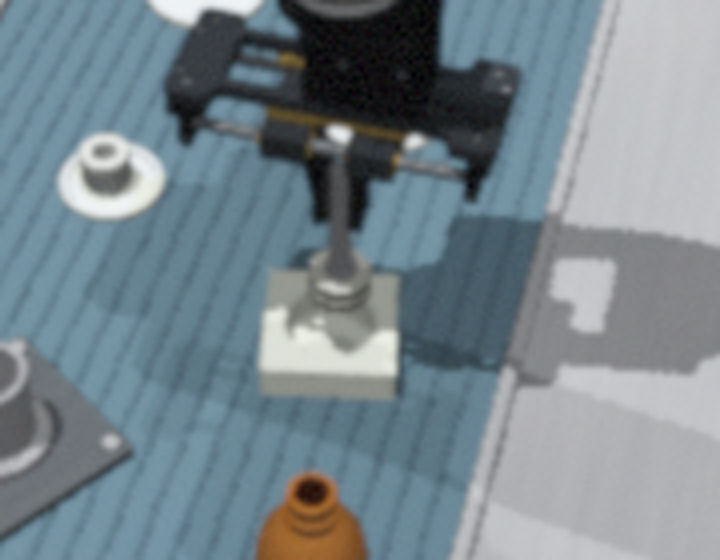

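The piston is above the hole. It sits about 7 mm short in x, so I correct that while descending.

Request:
send_rows([
  [[0.3, 0.6, -0.2, 0, 0, 0], [0.5, 0.1, 0, 0, 0, 0], [0, 0, 0, 0, 0, 0]],
])

```text
time: 20.58
position: [0.4573, 0.1098, 0.1181]
tool_rot: [0.503, 0.496, -0.498, 0.503]
ft_force: [-0.0, 0.3, -2.5]
grip_width: 0.0123
```

```bash
python3 go.py .4537 .109 .077
```

```text
t 20.58 pos [0.4573 0.1098 0.1181] w 0.0123 F [-0.   0.3 -2.5] q [-0.    0.49  1.92 -0.    0.72  0.  ]
turn [-0.02  0.01 -0.11]
shift [ 4.11 -0.4   0.07]
```

Request:
send_rows([
  [[0.6, -0.3, 0, 0, 0, 0], [1, 0, 0, 0, 0, 0], [0.8, 0, 0, 0, 0, 0], [0.4, 0, 0, 0, 0, 0], [0, 0, 0, 0, 0, 0]],
])

```text
time: 21.0
position: [0.4558, 0.1101, 0.0889]
tool_rot: [0.504, 0.496, -0.497, 0.504]
ft_force: [0.5, -0.6, -1.6]
grip_width: 0.0126
```

```bash
python3 go.py .4537 .109 .077
```

```text
t 21.0 pos [0.4558 0.1101 0.0889] w 0.0126 F [ 0.5 -0.6 -1.6] q [-0.    0.55  1.95 -0.    0.63  0.  ]
turn [-0.01  0.01 -0.14]
shift [ 1.19 -0.22  0.1 ]
```

Request:
send_rows([
  [[0.3, -0.2, 0, 0, 0, -0.1], [0.4, 0, 0, 0, 0, 0], [0.2, 0, 0, 0, 0, 0], [0, 0, 0, 0, 0, 0]],
])

```text
time: 21.33
position: [0.4536, 0.1101, 0.079]
tool_rot: [0.501, 0.499, -0.5, 0.501]
ft_force: [1.0, 0.1, -1.8]
grip_width: 0.0125
```

```bash
python3 go.py .4537 .109 .077
```

```text
t 21.33 pos [0.4536 0.1101 0.079 ] w 0.0125 F [ 1.   0.1 -1.8] q [-0.    0.57  1.95 -0.    0.62  0.  ]
turn [-0.01  0.01 -0.03]
shift [0.2  0.01 0.11]
```

Request:
send_rows([
  [[0.1, 0, 0, 0, 0, 0]],
])

```text
time: 21.42
position: [0.4537, 0.11, 0.078]
tool_rot: [0.501, 0.499, -0.5, 0.501]
ft_force: [0.7, -0.3, -2.2]
grip_width: 0.0118
```

Request:
send_rows([
  [[0.1, 0, 0, 0, 0, 0]],
])

```text
time: 21.5
position: [0.4538, 0.11, 0.077]
tool_rot: [0.501, 0.498, -0.5, 0.501]
ft_force: [-0.2, 0.2, 7.2]
grip_width: 0.0126
```

Request:
send_rows([
  [[0.1, 0, 0, 0, 0, 0]],
])

```text
time: 21.58
position: [0.4541, 0.1101, 0.0769]
tool_rot: [0.501, 0.498, -0.5, 0.501]
ft_force: [-3.6, 0.7, 19.0]
grip_width: 0.0125
```

Contact at z = 0.077. I ease off and release.

Request:
send_rows([
  [[-0.08, 0, 0, 0, 0, 0]],
])

```text
time: 21.67
position: [0.4542, 0.1102, 0.0781]
tool_rot: [0.501, 0.498, -0.499, 0.501]
ft_force: [-0.1, 0.8, -1.3]
grip_width: 0.0121
```

Request:
send_rows([
  [[0, 0, 0, 0, 0, 0], [0, 0, 0, 0, 0, 0], [0, 0, 0, 0, 0, 0], [0, 0, 0, 0, 0, 0]],
], gripper=0.65)

```text
time: 22.0
position: [0.4554, 0.1102, 0.0791]
tool_rot: [0.502, 0.497, -0.498, 0.502]
ft_force: [-0.1, 0.9, -0.2]
grip_width: 0.0275
```

```bash
python3 go.py;python3 - <<'E'
from h import *
p,d=camera("side");q=cv2.cvtColor(p,4);cv2.imwrite("pics/side10.png",cv2.resize(q[130:270,220:400],None,fx=4,fy=4,interpolation=2))
E
```

```text
t 22.0 pos [0.4554 0.1102 0.0791] w 0.0275 F [-0.1  0.9 -0.2] q [-0.    0.57  1.95 -0.    0.61  0.  ]
turn [-0.01  0.01 -0.08]
```

View pics/side10.png

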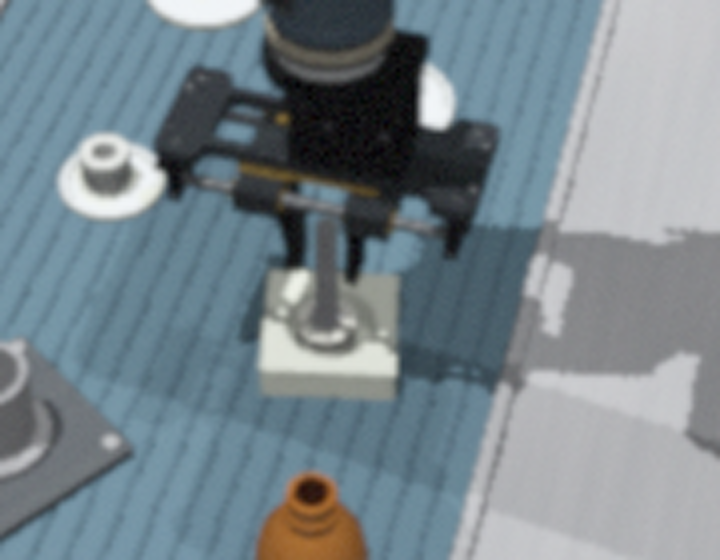

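The piston stands upright in the block hole. Retreating straight up, then to the cylinder.

Request:
send_rows([
  [[-1, 0, 0, 0, 0, 0], [-2, 0, 0, 0, 0, 0], [-2.5, 0, 0, 0, 0, 0], [-2.5, 0, 0, 0, 0, 0], [-2, 0, 0, 0, 0, 0], [-1, 0, 0, 0, 0, 0]],
], gripper=0.6)

```text
time: 22.55
position: [0.4518, 0.11, 0.1899]
tool_rot: [-0.5, -0.5, 0.501, -0.499]
ft_force: [-0.3, -0.2, 0.5]
grip_width: 0.0345
```

```bash
python3 go.py .6285 .241 .16;python3 - <<'E'
from h import *
p,d=camera("side");q=cv2.cvtColor(p,4);cv2.imwrite("pics/side11.png",cv2.resize(q[100:290,150:350],None,fx=4,fy=4,interpolation=2))
E
```

```text
t 22.55 pos [0.4518 0.11   0.1899] w 0.0345 F [-0.3 -0.2  0.5] q [-0.    0.37  1.86 -0.    0.92  0.  ]
turn [-0.02  0.01  0.03]
shift [  2.93  17.65 -13.13]
```

View pics/side11.png

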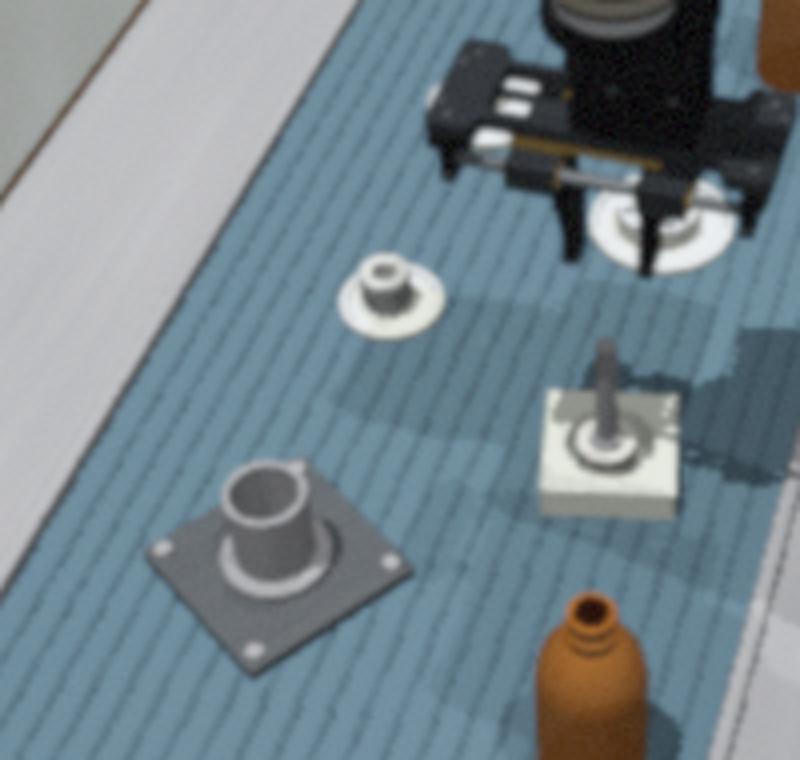

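The piston stands upright and free at crop (606,440). The cylinder is alone on the stand, with its rim centre at (264,492).

Request:
send_rows([
  [[0, 1, -0.8, 0, 0, 0], [0, 2.2, -1.6, 0, 0, 0], [0, 2.7, -2, 0, 0, 0], [0, 2.7, -2, 0, 0, 0], [0, 2.7, -2, 0, 0, 0], [0, 2.5, -1.9, 0, 0, 0], [0, 1.7, -1.3, 0, 0, 0], [0, 0, 0, 0, 0, 0]],
], gripper=0)

```text
time: 23.27
position: [0.61, 0.23, 0.1855]
tool_rot: [-0.499, -0.5, 0.503, -0.498]
ft_force: [0.3, 0.2, 0.1]
grip_width: 0.0801
```

```bash
python3 go.py .6285 .241 .045;python3 - <<'E'
from h import *
print(np.round(plane("side",150+264.5/4-.5,100+492.5/4-.5,.074),4))
E
```

```text
t 23.27 pos [0.61   0.23   0.1855] w 0.0801 F [0.3 0.2 0.1] q [ 0.19  0.61  1.39 -0.    1.15  0.19]
turn [-0.05  0.02  0.05]
shift [14.04  1.93 -1.14]
[0.6294 0.2414 0.074 ]
```

Request:
send_rows([
  [[1, 1.5, -1, 0, 0, 0], [2, 0.3, -0.1, 0, 0, 0], [2, 0, 0, 0, 0, 0], [2, 0, 0, 0, 0, 0], [1, 0, 0, 0, 0, 0], [0, 0, 0, 0, 0, 0]],
])

```text
time: 23.77
position: [0.6238, 0.2396, 0.0971]
tool_rot: [-0.496, -0.502, 0.505, -0.497]
ft_force: [-0.1, -0.1, -0.0]
grip_width: 0.0871
```

```bash
python3 go.py .629 .241 .046
```

```text
t 23.77 pos [0.6238 0.2396 0.0971] w 0.0871 F [-0.1 -0.1 -0. ] q [ 0.2   0.74  1.4  -0.    1.02  0.2 ]
turn [-0.03  0.05  0.13]
shift [ 5.1   0.59 -0.17]
```

Request:
send_rows([
  [[1, 0.4, -0.1, 0, 0, 0.1], [1.5, 0, 0, 0, 0, 0], [1.3, 0, 0, 0, 0, 0], [0.8, 0, 0, 0, 0, 0], [0, 0, 0, 0, 0, 0]],
])

```text
time: 24.18
position: [0.6261, 0.2386, 0.0504]
tool_rot: [-0.498, -0.499, 0.504, -0.499]
ft_force: [-0.3, -0.2, 0.6]
grip_width: 0.0872
```

```bash
python3 go.py .629 .241 .046
```

```text
t 24.18 pos [0.6261 0.2386 0.0504] w 0.0872 F [-0.3 -0.2  0.6] q [ 0.2   0.8   1.43 -0.01  0.92  0.21]
turn [-0.04  0.05  0.04]
shift [ 0.44  0.29 -0.24]
```

Request:
send_rows([
  [[0.35, 0.2, -0.2, 0, 0, 0], [0, 0, 0, 0, 0, 0], [0, 0, 0, 0, 0, 0]],
], gripper=0.3, force=35)

```text
time: 24.43
position: [0.6289, 0.2407, 0.0478]
tool_rot: [-0.499, -0.498, 0.503, -0.499]
ft_force: [-0.7, -0.5, -0.7]
grip_width: 0.0742
```

```bash
python3 go.py .629 .241 .046
```

```text
t 24.43 pos [0.6289 0.2407 0.0478] w 0.0742 F [-0.7 -0.5 -0.7] q [ 0.2   0.8   1.42 -0.01  0.92  0.21]
turn [-0.04  0.05  0.03]
shift [ 0.18  0.01 -0.03]
```

Request:
send_rows([
  [[0.1, 0, 0, 0, 0, 0], [0.05, 0, 0, 0, 0, 0], [0, 0, 0, 0, 0, 0], [0, 0, 0, 0, 0, 0]],
], gripper=1)

```text
time: 24.77
position: [0.6293, 0.2411, 0.0481]
tool_rot: [-0.499, -0.498, 0.503, -0.5]
ft_force: [-1.2, 0.7, -1.1]
grip_width: 0.0496
```

Request:
send_rows([
  [[0, 0, 0, 0, 0, 0], [0, 0, 0, 0, 0, 0]],
])

```text
time: 24.93
position: [0.6293, 0.2411, 0.0481]
tool_rot: [-0.499, -0.498, 0.503, -0.5]
ft_force: [-0.8, -1.0, -1.1]
grip_width: 0.0495
```

The grip is at 49.5 mm, the tube's diameter. Lifting.

Request:
send_rows([
  [[-0.5, 0, 0, 0, 0, 0], [-1, 0, 0, 0, 0, 0], [-1.5, 0, 0, 0, 0, 0], [-1.5, 0, 0, 0, 0, 0], [-1.5, 0, 0, 0, 0, 0], [-1.5, 0, 0, 0, 0, 0], [-1, 0, 0, 0, 0, 0], [0, 0, 0, 0, 0, 0]],
])

```text
time: 25.6
position: [0.6268, 0.2409, 0.1359]
tool_rot: [-0.497, -0.5, 0.505, -0.498]
ft_force: [0.0, 0.9, -2.6]
grip_width: 0.0498
```

```bash
python3 go.py .6407 -.2095 .13;python3 - <<'E'
from h import *
p,d=camera("side");q=cv2.cvtColor(p,4);cv2.imwrite("pics/side12.png",cv2.resize(q[100:290,150:350],None,fx=4,fy=4,interpolation=2))
q=cv2.imread("pics/side0.png");cv2.imwrite("pics/post.png",cv2.resize(q[105:145,245:300],None,fx=10,fy=10,interpolation=2))
q=cv2.imread("pics/top0.png");cv2.imwrite("pics/postt.png",cv2.resize(q[125:165,390:440],None,fx=10,fy=10,interpolation=2))
E
```

```text
t 25.6 pos [0.6268 0.2409 0.1359] w 0.0498 F [ 0.   0.9 -2.6] q [ 0.2   0.69  1.37 -0.01  1.09  0.21]
turn [-0.04  0.06  0.09]
shift [ 0.87  1.58 45.03]
```

View pics/side12.png

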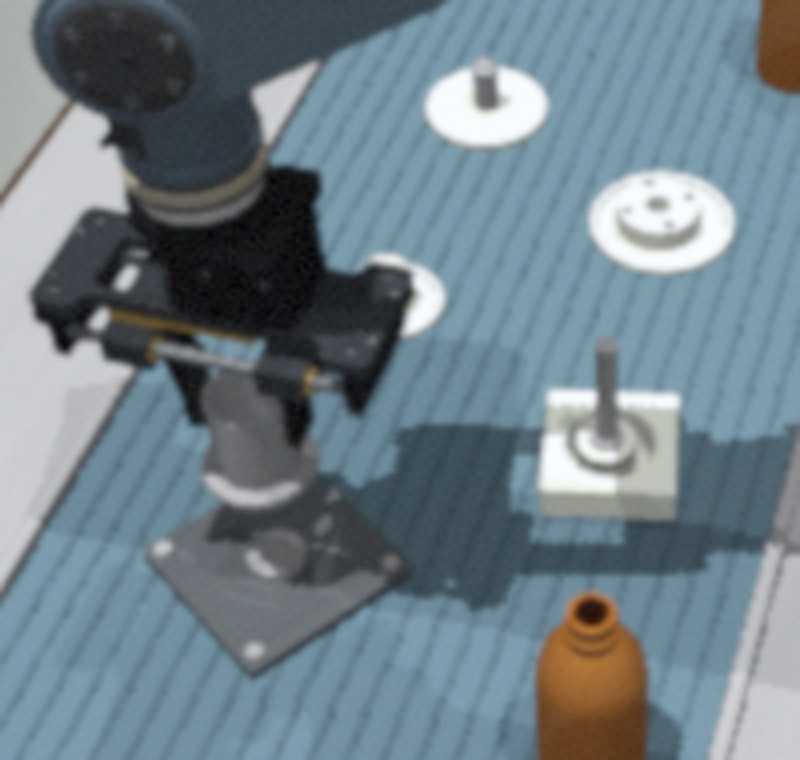

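View pics/post.png

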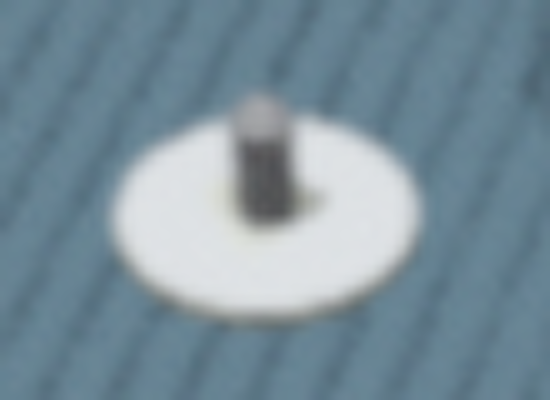

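View pics/postt.png

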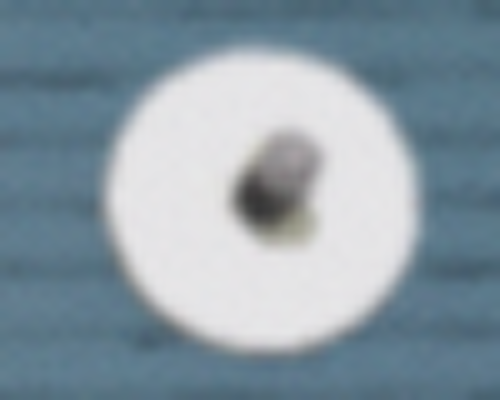

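The cylinder is held upright at crop (255,440), and all the other parts are at rest. I check the post tip, then carry the cylinder across.

Run:
```python
from h import *
print(np.round(plane("side",270.7,116.2,.05),4),np.round(plane("top",418.3,140.5,.05),4))
```

```text
[ 0.6381 -0.2037  0.05  ] [ 0.6393 -0.2085  0.05  ]
```

Request:
send_rows([
  [[0, 0, 1, 0, 0, 0.1], [0, 0.1, 2, 0, 0, 0], [0, 0.1, 3, 0, 0, 0], [0, 0.1, 3.5, 0, 0, 0], [0, 0.1, 3.5, 0, 0, 0], [0, 0.1, 3.5, 0, 0, 0], [0, 0.1, 3.5, 0, 0, 0], [0, 0.1, 3.5, 0, 0, 0]],
])

```text
time: 26.32
position: [0.6255, 0.002, 0.1281]
tool_rot: [0.493, 0.504, -0.502, 0.501]
ft_force: [0.6, -0.5, -3.1]
grip_width: 0.05
```

```bash
python3 go.py .6407 -.2095 .13
```

```text
t 26.32 pos [0.6255 0.002  0.1281] w 0.05 F [ 0.6 -0.5 -3.1] q [-0.17  0.65  1.5  -0.01  1.   -0.18]
turn [0.1  0.05 0.11]
shift [-0.09  1.3  21.17]
```

Request:
send_rows([
  [[-0.1, 0.3, 3.5, 0.1, 0, 0.1], [0, 0.3, 3.5, 0, 0, 0], [0, 0.3, 3.5, 0, 0, 0], [0, 0.2, 3.5, 0, 0, 0], [0, 0.1, 3, 0, 0, 0], [0, 0, 2, 0, 0, 0], [0, 0, 0.5, 0, 0, 0], [0, 0, 0, 0, 0, 0]],
])

```text
time: 26.98
position: [0.6264, -0.2162, 0.1197]
tool_rot: [-0.497, -0.499, 0.509, -0.495]
ft_force: [0.4, 0.4, -3.7]
grip_width: 0.0498
```

```bash
python3 go.py .64 -.208 .12;python3 - <<'E'
from h import *
p,d=camera("side");q=cv2.cvtColor(p,4);cv2.imwrite("pics/side13.png",cv2.resize(q[60:180,200:360],None,fx=5,fy=5,interpolation=2))
p,d=camera("top");q=cv2.cvtColor(p,4);cv2.imwrite("pics/top13.png",cv2.resize(q[90:210,350:500],None,fx=5,fy=5,interpolation=2))
E
```

```text
t 26.98 pos [ 0.6264 -0.2162  0.1197] w 0.0498 F [ 0.4  0.4 -3.7] q [-0.49  0.7   1.41 -0.02  1.04 -0.47]
turn [-0.11  0.07  0.15]
shift [-0.05  1.35 -0.83]
```

View pics/side13.png

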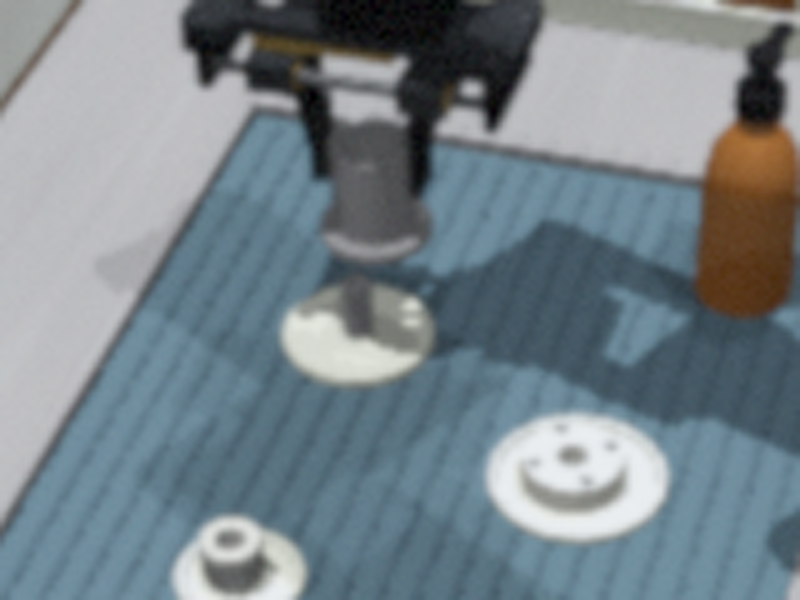

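Request:
send_rows([
  [[0, 0.8, -0.5, -0.1, 0.05, 0.1], [0, 0.5, -0.3, 0, 0, 0], [0, 0, 0, 0, 0, 0]],
])

```text
time: 27.33
position: [0.6396, -0.2001, 0.1188]
tool_rot: [0.498, 0.504, -0.5, 0.499]
ft_force: [-0.1, 0.1, -3.6]
grip_width: 0.0498
```

```bash
python3 go.py .64 -.208 .09
```

```text
t 27.33 pos [ 0.6396 -0.2001  0.1188] w 0.0498 F [-0.1  0.1 -3.6] q [-0.47  0.71  1.39 -0.    1.05 -0.47]
turn [ 0.05 -0.03  0.07]
shift [2.87 0.06 0.8 ]
```

Request:
send_rows([
  [[0, 0, 0.6, 0, 0, 0], [0, 0, 0.1, 0, 0, 0], [0, 0, 0, 0, 0, 0]],
])

```text
time: 27.58
position: [0.6407, -0.2032, 0.1188]
tool_rot: [0.496, 0.506, -0.498, 0.5]
ft_force: [0.6, 1.1, -3.8]
grip_width: 0.0497
```

```bash
python3 go.py .64 -.208 .085;python3 - <<'E'
from h import *
p,d=camera("side");q=cv2.cvtColor(p,4);cv2.imwrite("pics/side14.png",cv2.resize(q[60:180,200:360],None,fx=5,fy=5,interpolation=2))
E
```

```text
t 27.58 pos [ 0.6407 -0.2032  0.1188] w 0.0497 F [ 0.6  1.1 -3.8] q [-0.47  0.71  1.38 -0.    1.05 -0.48]
turn [ 0.12 -0.04  0.08]
shift [ 3.38 -0.05  0.5 ]
```

View pics/side14.png

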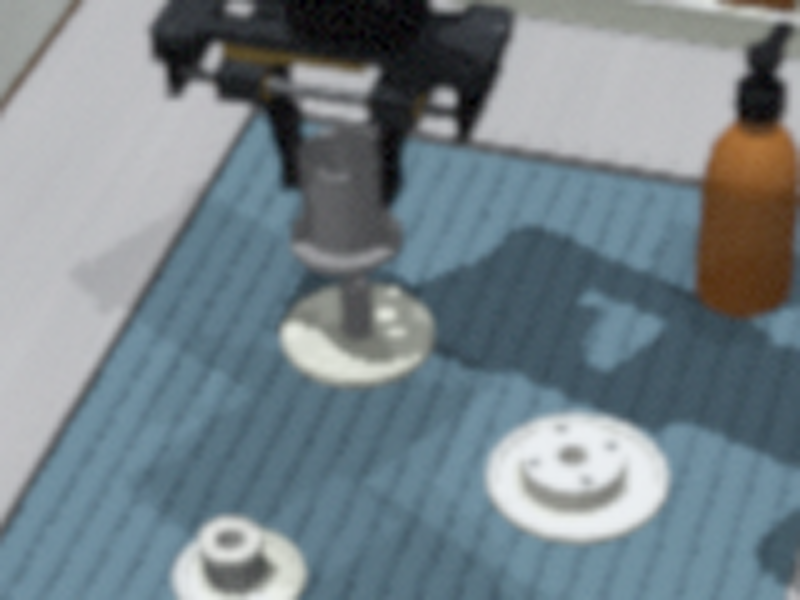

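The flange at (347,240) lines up with the post at (357,300), allowing for perspective. Descending.

Request:
send_rows([
  [[0.8, 0, 0.4, 0.1, 0, 0.05], [1, 0, 0, 0, 0, 0], [1, 0, 0, 0, 0, 0], [0.5, 0, 0, 0, 0, 0], [0, 0, 0, 0, 0, 0]],
])

```text
time: 28.05
position: [0.6402, -0.208, 0.0824]
tool_rot: [0.5, 0.501, -0.5, 0.499]
ft_force: [0.1, 0.5, -4.2]
grip_width: 0.0495
```

```bash
python3 go.py .64 -.208 .046
```

```text
t 28.05 pos [ 0.6402 -0.208   0.0824] w 0.0495 F [ 0.1  0.5 -4.2] q [-0.48  0.76  1.41  0.    0.98 -0.48]
turn [-0.   -0.03  0.02]
shift [ 3.64 -0.01  0.02]
```

No side force, so the bore is over the post. Going down further.

Request:
send_rows([
  [[0.8, 0, 0, 0, 0, 0], [0.9, 0, 0, 0, 0, 0], [0.7, 0, 0, 0, 0, 0], [0.4, 0, 0, 0, 0, 0], [0, 0, 0, 0, 0, 0]],
])

```text
time: 28.47
position: [0.6393, -0.2078, 0.0498]
tool_rot: [0.5, 0.502, -0.5, 0.497]
ft_force: [-0.2, 0.7, -2.6]
grip_width: 0.0498
```

```bash
python3 go.py .64 -.208 .046
```

```text
t 28.47 pos [ 0.6393 -0.2078  0.0498] w 0.0498 F [-0.2  0.7 -2.6] q [-0.48  0.8   1.42  0.    0.93 -0.48]
turn [-0.01 -0.04  0.04]
shift [0.38 0.07 0.02]
```

Request:
send_rows([
  [[0.15, 0, 0, 0, 0, 0], [0.1, 0, 0, 0, 0, 0]],
])

```text
time: 28.63
position: [0.6393, -0.2077, 0.0468]
tool_rot: [0.5, 0.502, -0.5, 0.497]
ft_force: [0.1, 0.1, -3.1]
grip_width: 0.0497
```

Request:
send_rows([
  [[0.1, 0, 0, 0, 0, 0]],
])

```text
time: 28.72
position: [0.6395, -0.2075, 0.0462]
tool_rot: [0.5, 0.502, -0.5, 0.497]
ft_force: [-1.8, 1.5, 3.8]
grip_width: 0.0502
```

Request:
send_rows([
  [[0.1, 0, 0, 0, 0, 0]],
])

```text
time: 28.8
position: [0.6395, -0.2075, 0.0462]
tool_rot: [0.5, 0.502, -0.5, 0.497]
ft_force: [-2.4, 1.3, 4.2]
grip_width: 0.0495
```

Contact at z = 0.0462, as predicted. Releasing and backing off.

Request:
send_rows([
  [[0, 0, 0, 0, 0, 0], [0, 0, 0, 0, 0, 0], [0, 0, 0, 0, 0, 0], [0, 0, 0, 0, 0, 0], [0, 0, 0, 0, 0, 0]],
], gripper=0.1)

```text
time: 29.22
position: [0.643, -0.2094, 0.0499]
tool_rot: [0.501, 0.499, -0.499, 0.501]
ft_force: [0.3, 0.3, 0.2]
grip_width: 0.0742
```

Request:
send_rows([
  [[-1, 0, 0, 0, 0, 0], [-2, 0, 0, 0, 0, 0], [-3, 0, 0, 0, 0, 0], [-3, 0, 0, 0, 0, 0], [-3, 0, 0, 0, 0, 0], [-3, 0, 0, 0, 0, 0], [-2, 0, 0, 0, 0, 0]],
], gripper=0)

```text
time: 29.8
position: [0.6396, -0.2083, 0.2243]
tool_rot: [0.5, 0.503, -0.5, 0.497]
ft_force: [1.0, 0.7, 0.3]
grip_width: 0.087
```

```bash
python3 go.py;python3 - <<'E'
from h import *
for n,b in(("side",(100,290,150,350)),("top",(100,260,230,430))):
    p,d=camera(n);q=cv2.cvtColor(p,4);cv2.imwrite(f"pics/{n}15.png",cv2.resize(q[b[0]:b[1],b[2]:b[3]],None,fx=4,fy=3.15 if n=="side" else 3.7,interpolation=2)[:600])
    np.save(f"pics/{n}15.npy",d);cv2.imwrite(f"pics/{n}15f.png",q)
E
```

```text
t 29.8 pos [ 0.6396 -0.2083  0.2243] w 0.087 F [1.  0.7 0.3] q [-0.48  0.6   1.3   0.    1.26 -0.48]
turn [-0.01 -0.05  0.05]
```

View pics/side15f.png

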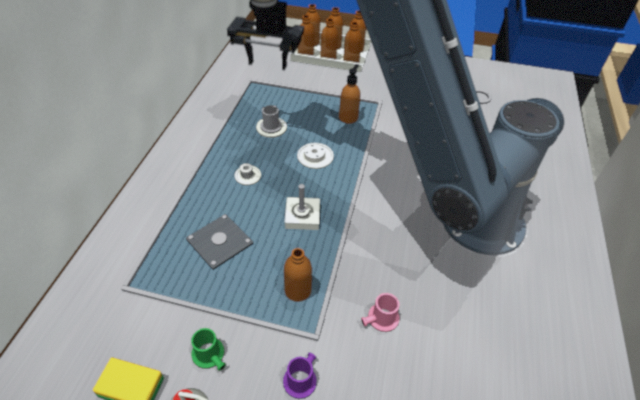

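View pics/top15f.png

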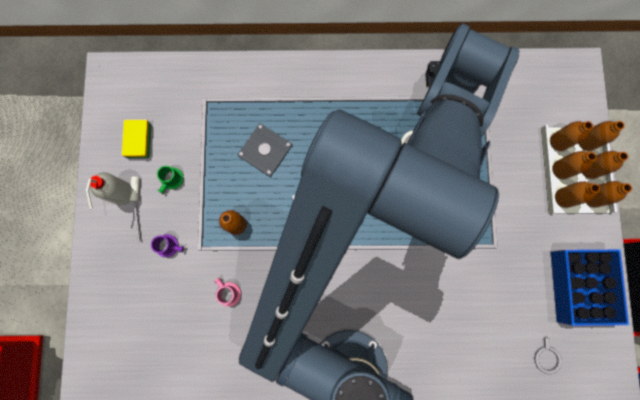

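All four parts stand in their holders, the stand is empty and the bottles are where they were. As a last check I take top heights from depth and a close crop.

Run:
```python
from h import *
X=cloud("side",np.load("pics/side15.npy")).reshape(-1,3)
for n,c,r,z0,e in(("collar",(.639,.008),.028,.015,.034),("cover",(.479,-.1195),.04,.012,.024),("piston",(.4537,.109),.02,.06,.117),("cylinder",(.64,-.208),.032,.055,.072)):
    k=X[(np.hypot(X[:,0]-c[0],X[:,1]-c[1])<r)&(X[:,2]>z0)]; t=k[k[:,2]>e-.008]
    print(n,len(k),"top z",np.round(np.percentile(t[:,2],[10,50,90]),4),"expect",e,"ctr",np.round(t.mean(0)[:2],4))
q=cv2.imread("pics/side15f.png");cv2.imwrite("pics/z15.png",cv2.resize(q[90:240,220:350],None,fx=4,fy=4,interpolation=2))
```

```text
collar 141 top z [0.0283 0.0324 0.0353] expect 0.034 ctr [0.641  0.0114]
cover 284 top z [0.0193 0.0233 0.0258] expect 0.024 ctr [ 0.4795 -0.1152]
piston 111 top z [0.1107 0.1156 0.1179] expect 0.117 ctr [0.455  0.1128]
cylinder 619 top z [0.0699 0.3522 0.4094] expect 0.072 ctr [ 0.6366 -0.1886]
```

View pics/z15.png

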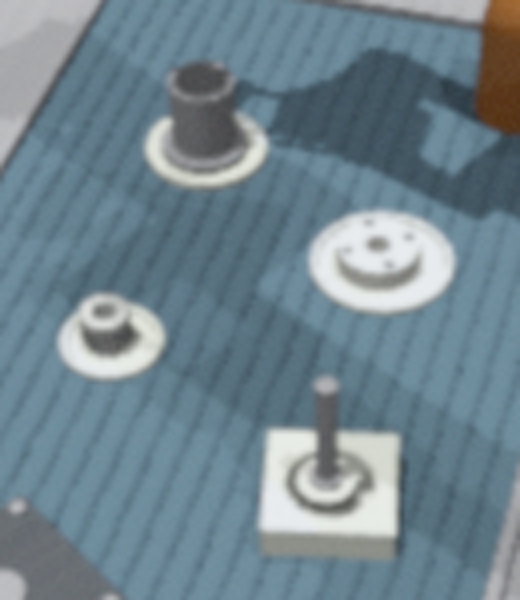

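The crop shows the cylinder flat on its foot (203,130), the cover (378,262), the collar (108,330) and the upright piston (326,470).

```bash
python3 -c "
from rig import *
print(hand_in())"
```

```text
the job is handed in; nothing more can be done
None
```

I took the dosing head apart from the top and handed the job in at about 30 s of robot time. The collar is in the small dish, the cover in the wide dish, the piston upright in the block, and the cylinder over the post. Each part was lowered until it touched its holder and then released.

**Last checks:**
- **Heights:** the depth readings gave top heights of 32 mm for the collar (expected 34), 23 mm for the cover (24) and 116 mm for the piston (117).
- **Cylinder:** its depth check was spoilt because the gripper was in the same region. I judged it from the close crop, where it looks flat, and from floor contact at the predicted height.
- **Bystanders:** the open bottle stood in the same place in both views, and the pump bottle in the side view; the arm hid it from the top camera. I never went near the coloured look-alikes.

**Two things were slightly off:**
- **Rod grip:** the fingers read about 12.3 mm on the 14 mm rod. I test-lifted it a few millimetres and the grip held.
- **Piston set-down:** it pressed down with 19 N for a moment. When I eased off, the tool rose about 1 mm before the fingers opened, so the piston may have settled that last millimetre.

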